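# Fish the dropped key out of the fixture gap with the bent rod

## Task

The small steel key has slipped into the narrow gap of the welding fixture, partly under the clamp strap. Take the bent rod from its fork, hook the key from behind, draw it out of the gap and pull it home against the stop with a steady pull of about 7 N held for about a second, never pulling it there with more than 12 N nor pressing the rod on the fixture with more than 20 N. Then hang the rod back in its fork; do not touch the key with the fingers, and leave the other pieces where they are.

Things in the scene. Friction and masses are not known exactly. Their poses are not given: they have to be found in the camera images.
- rod: Bent steel rod, square black handle, 0.15 kg. Origin: centre of the handle's underside; handle 24 x 24 x 50 mm (z 0 to 50). A 6 mm shaft goes down to z = -82 mm, where a foot leaves along the rod's +x (see rod_bend) and ends in a toe pointing down, its tip at z = -110 mm.
- rod_bend (a point): Lower end of the rod's shaft, 82 mm below the rod's origin, same axes. A 9 mm thick sleeve (x -8 to 24 mm) holds the 6 mm round foot, set stiffly by hand: the 6 mm round toe's axis is 46 to 74 mm from the shaft's along +x, exactly how much is unknown. The foot's underside is 25 mm above the toe's tip.
- fork: Fixed dark steel stand with a fork on top. Origin on the table under the rod's place. Prongs' top z = 150 mm, each 10 x 10 mm; slot 12 mm wide along the fork's x, from x = -28 mm (closed, post to x = -44) to 20 mm, open to +x. The rod hangs with its shaft at x = y = 0 (start within 2 mm), handle's underside on the prongs, toe pointing to the fork's +x within 0.1 rad.
- fixture: Fixed welding fixture. Origin on the table under the middle of the gap's mouth; +x runs into the gap. Base plate x -110 to 210 mm, 130 mm wide, 10 mm thick: its top, z = 10 mm, is the gap's floor. Two walls, 20 mm thick, tops z = 70 mm, 18 mm apart, from x = 0 to 210 mm; closed at x = 200 mm.
- strap (a point): Clamp strap over the gap, fixed: a point on its underside, in the gap's middle, at the edge nearest the mouth (fixture x = 85 mm, z = 70 mm; fixture axes). The strap is 12 mm thick and reaches 80 mm further in; its bolt heads end 20 mm above its underside.
- stop: Low fixed steel block, 14 x 44 x 16 mm, 70 mm outside the gap's mouth; two rails 10 mm high, 18 mm apart, lead from the mouth to it. Origin: middle of the foot of its face towards the gap, on the base plate's top; +x points from the face to the gap, along the gap.
- key: Steel bar, 40 x 14 x 16 mm (along its x, y, z), 0.05 to 0.1 kg, lying on the gap's floor lengthwise in the gap, its origin 70 to 90 mm inside the mouth. Origin: centre of its underside. Home: its end face against the stop, so its origin 20 mm from the stop's face.
- tube: Bystander: short steel tube, 48 mm across, 55 mm tall; origin at centre of its underside. Leave alone.
- nozzle: Bystander: waisted steel nozzle, 44 mm across, 60 mm tall; origin at centre of its underside. Leave alone.
- cup: Bystander: small dark steel bowl, 70 mm across, 45 mm tall; origin at centre of its underside. Leave alone.
Things that resemble listed ones, but are neither listed nor needed, are in the scene too. Leave any purple, red or yellow look-alike of the fork alone.

How it is judged:
On the way, in this order (a step that is already met when the one before it is completed fails the run):
1. the key has been drawn wholly out of the gap's mouth (x of key in the frame of fixture below -0.021 m), for 0.05 s.
2. the key is pulled against the stop with more than 4 N (contact force between key and stop above 4 N), for 0.3 s.
At the end, for the whole second after the job is handed in: The key lies flat on the base plate between the rails, its end within 3 mm of the stop's face, at rest; the rod hangs upright in its fork, within 15 mm of the place of its shaft, handle resting on the prongs, at rest (x of key in the frame of stop between 0.017 and 0.023 m and z of key in the frame of stop below 0.003 m and angle between key's own z axis and vertical below 0.1 rad and linear speed of key below 0.01 m/s and horizontal distance between rod and fork below 0.015 m and z of rod in the frame of fork between 0.145 and 0.155 m and angle between rod's own z axis and vertical below 0.15 rad and linear speed of rod below 0.02 m/s); the robot touches nothing.
It fails at once if the key is pulled against the stop with more than 12 N (contact force between key and stop above 12 N).
It fails at once if the rod presses on the fixture with more than 20 N (contact force between rod and fixture above 20 N).
It fails at once if the fingers touch the key (contact force between the fingers and key above 0.3 N).
It fails at once if a bystander is moved more than 15 mm (distance of any of tube, nozzle, cup from where it was at the start of the episode above 0.015 m).
It also fails if it takes over 72 s, if anything falls off the work surface, if the arm or the gripper's body presses on something with over 40 N, if the wrist force passes 120 N, or if a joint passes its speed limit or range.

## Robot

A 6-joint arm with a two-finger parallel gripper is mounted at the origin on the work surface. World frame = base frame: x ahead of the robot, y to its left, z up, the work surface at z = 0. Lengths are in m, angles in rad, forces in N, time in s.
With the tool pointing down it reaches from about 0.25 to 0.775 m from the base axis. Payload 4 kg.
Tool frame: the origin (TCP) lies on the centre line of the jaws, within the pads' length; the fingertips stand 19 mm ahead of it and the grasp point (between the pads) is the TCP (env.tip_extent is the distance from the TCP to the fingertips, in m); z points along the fingers, y is the direction in which the jaws open and shut (so a half turn about z gives the same grasp; the last joint's range is limited). The gripper opens to 85 mm and grips with 20 to 120 N. Pads are 22 mm wide; open, the fingers measure 114 mm over their backs; the gripper's body (76 mm by 85 mm) begins 54 mm behind the grasp point. The pads swing forward as they close: fully open they stand 13 mm farther back than shut.
Start: joints at [1.012, 0.087, 1.371, -0, 1.684, -0.103], TCP at [0.242, 0.494, 0.25] pointing down, gripper open.
Joint ranges: [-3.1, 3.1], [-0.76, 2.03], [0.27, 2.55], [-1.08, 4.22], [0.17, 2.65], [-2.57, 2.57]. Speed limits (rad/s): [2.79, 2.79, 3.14, 3.14, 3.14, 3.14].

## Interface

Orientations are given as a unit quaternion [x, y, z, w].
In Python, from rig import env, optics gives the robot as it stands.
- The arm moves only by the tool drive_tool, never from a script. Its argument "moves" is a list of rows, each a list of 2 entries, a list of its own where there are three numbers: the shift along the tool's x, y, z in mm, then the turn, a rotation vector about the tool's x, y, z in rad. In form: [[[dx, dy, dz], [ax, ay, az]], ...]. A call has 1 to 12 rows; each row shifts and turns the commanded pose from where the row before left it, along the tool's axes as they then stand; what a row does not reach is not made up. A row lasts 1/12 s, in which the tool goes at most 41.7 mm and 7.16 degrees, less where a joint would pass 70% of its speed; a pose out of reach is approached as far as the arm can. A call is refused whole if a number of a shift passes 41.7 or a number of a turn 0.125, either way. A call with a gripper value outside its range is refused whole. "claw" is the closure in counts, from 0 (fully open) to 255 (shut), set as the call begins (left out, the last holds). The fingers move at their own pace and stop on an object; "newtons" is the grip in N (left out, the last holds). Time passes only in rows, so rows that do not move let the fingers close. It gives the time, the measured TCP pose, the force and the opening at its end, in the units of the state.
- env.state(): the state, without advancing time (a new reading comes with each control period).
- optics.snapshot(name): name is "scene" or "top" or "wrist"; returns a dict with "color" (400x640x3 uint8, red, green, blue), "intrinsics" (3x3 intrinsics, pixels), "R" (3x3) and "t" (3): a world point X has camera coordinates R X + t. Camera axes: x right, y down, z forward; pixel columns grow to the right and rows downward; lengths in m; the calibration is good to about 2 mm. A picture is of the moment at which its call begins. There is no depth.
- env.hand_in(): hands the job in, once; it reports no verdict.
The state is a dict: "clock": time; "qpos": joint angles; "dq": joint speeds; "joint_efforts": joint torques, N m; "tool_pos": TCP position; "eef_rot": TCP orientation; "wrist_force": force on the tool from outside, world axes, zero at the start; "moment": the same for the moment, N m; "gripper_width": finger opening in m.
Only numpy, scipy, OpenCV 4.12 (cv2) and the standard library are available. Lean on these libraries where they do the work, as an engineer would, in place of code of your own. Each camera call takes 0.05 s, during which the arm holds its last target.

## Working session

There is one attempt and no reset: what is moved stays moved. The work goes in short steps, Python scripts to look and compute and a tool call to move; the robot and the scene stay as the last step left them, time stands still between calls to the robot, and variables do not carry over. Pictures are saved under pics/ and viewed, and the job is handed in when it is done.

Besides the shell and the picture viewer there is one more tool, called as name(argument=value, ...), one argument or row to a line, values as JSON. drive_tool: Moves the arm, as the interface text tells. Its arguments: {"type":"object","properties":{"moves":{"type":"array","items":{"type":"array"}},"claw":{"type":"number"},"newtons":{"type":"number"}},"required":["moves"]}

```bash
ls; mkdir -p pics; python3 - <<'E'
from rig import env, optics
import cv2
print(env.state(), env.tip_extent)
for n in ["scene","top","wrist"]:
    s=optics.snapshot(n)
    cv2.imwrite(f"pics/{n}0.png",s["color"][:,:,::-1])
    print(n,s["intrinsics"],s["R"],s["t"])
E
```

```text
pics
{'clock': 0.0, 'qpos': array([ 1.01186434e+00,  8.79986824e-02,  1.37230436e+00, -2.77301675e-06,
        1.68356707e+00, -1.03104842e-01]), 'dq': array([-2.26789162e-03,  4.47286082e-04,  7.31406684e-04, -1.21572436e-03,
        6.27949114e-05,  7.92121444e-04]), 'joint_efforts': array([-7.56249083e-04, -3.51854968e+01, -3.13274431e+01, -3.86985369e-05,
        1.05916479e-02,  4.18428641e-06]), 'tool_pos': array([0.24187629, 0.49345003, 0.24908976]), 'eef_rot': array([ 2.25945549e-01,  9.74139267e-01, -1.07735893e-03, -3.68791605e-04]), 'wrist_force': array([-0.17236187, -0.17762856,  0.01084235]), 'moment': array([-0.02232017, -0.00350957,  0.00504714]), 'gripper_width': 0.08570912090846622} 0.019
scene [[377.37831632   0.         320.58915759]
 [  0.         377.37831632 192.75268559]
 [  0.           0.           1.        ]] [[ 0.30482764  0.9521869   0.02049937]
 [ 0.50294207 -0.14265647 -0.85246607]
 [-0.80878266  0.27016522 -0.52238049]] [-0.21704411 -0.18583762  1.55106445]
top [[428.42462708   0.         315.42836732]
 [  0.         428.42462708 190.48792958]
 [  0.           0.           1.        ]] [[ 0.02219571 -0.99974042  0.00514143]
 [-0.99181081 -0.02266604 -0.12568838]
 [ 0.12577229 -0.00230959 -0.99205645]] [0.01884001 0.56944103 1.17126823]
wrist [[334.64565565   0.         315.59121086]
 [  0.         334.64565565 201.94861145]
 [  0.           0.           1.        ]] [[ 4.40415938e-01  8.97793664e-01 -5.82794790e-04]
 [ 8.48825470e-01 -4.16182782e-01  3.26017199e-01]
 [ 2.92453626e-01 -1.44077861e-01 -9.45363658e-01]] [-0.54979418 -0.04264533  0.37858514]
```

View pics/scene0.png

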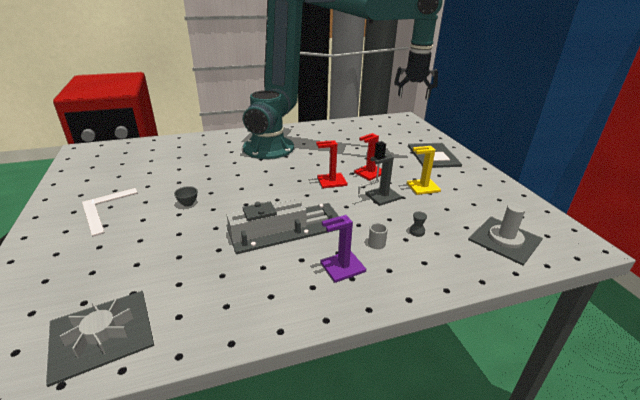

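View pics/top0.png

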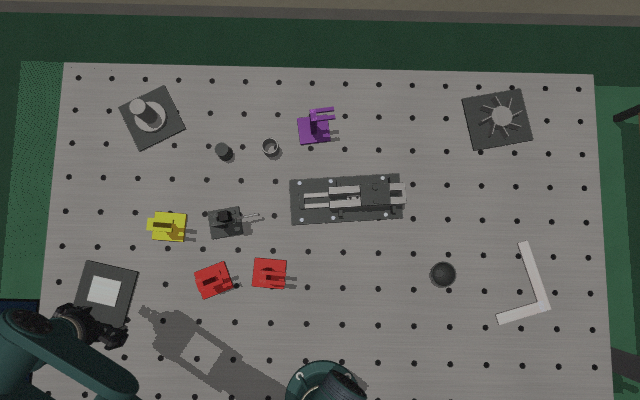

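View pics/wrist0.png

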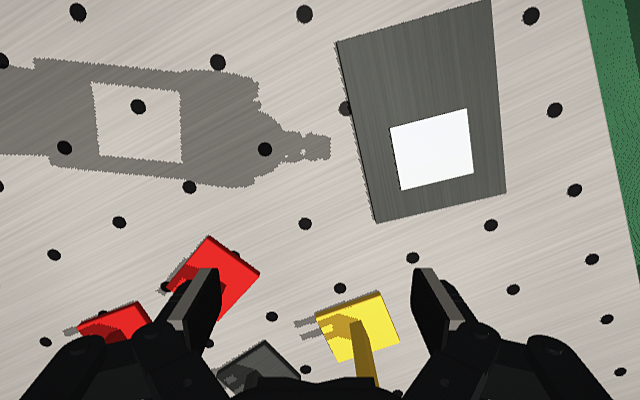

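The dark fork with the black-handled rod is at top (228,220) and scene (382,170). The red ×2, yellow and purple forks are look-alikes. The fixture is at top (347,200). I'll enlarge both.

```bash
python3 - <<'E'
import cv2
t=cv2.imread("pics/top0.png"); s=cv2.imread("pics/scene0.png")
cv2.imwrite("pics/c1.png",cv2.resize(t[160:245,195:295],None,fx=7,fy=7,interpolation=cv2.INTER_CUBIC))
cv2.imwrite("pics/c2.png",cv2.resize(t[165:235,280:415],None,fx=5.9,fy=5.9,interpolation=cv2.INTER_CUBIC))
cv2.imwrite("pics/c3.png",cv2.resize(s[125:285,215:445],None,fx=3.4,fy=3.4,interpolation=cv2.INTER_CUBIC))
E
```

```text
(no output)
```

View pics/c1.png

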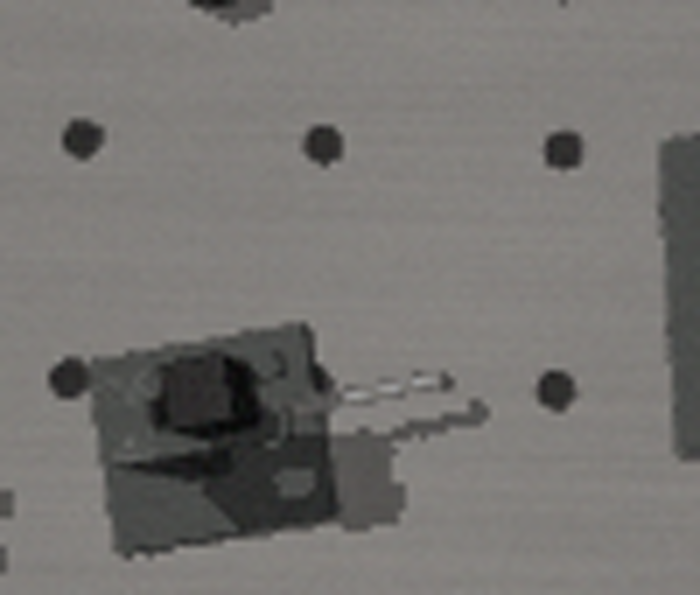

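View pics/c2.png

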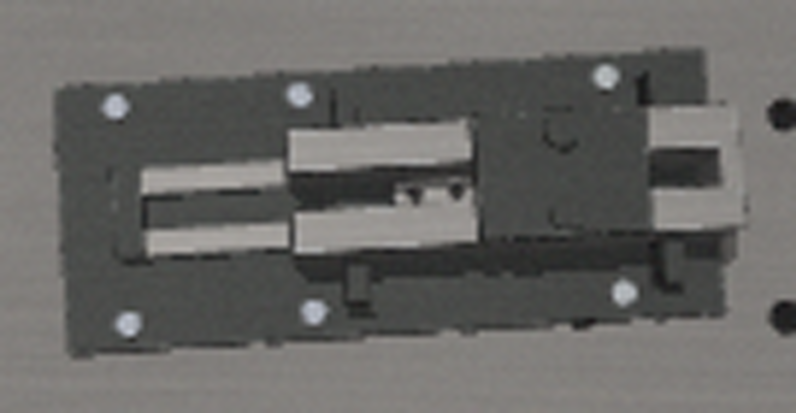

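View pics/c3.png

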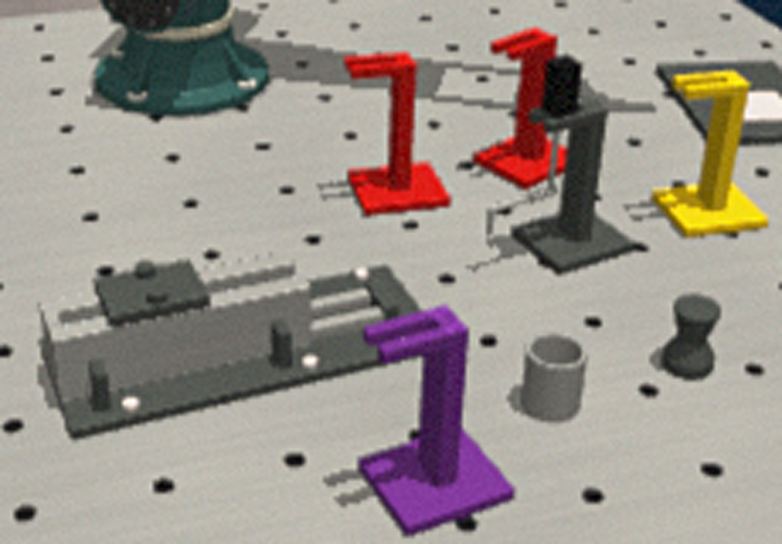

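The rod hangs in the dark fork, toe pointing right (world −y). The fixture's mouth faces left (+y), and its stop is at c2 (130,213). Next I estimate poses.

```bash
cat > h.py <<'E'
import numpy as np, cv2, pickle
from scipy.optimize import least_squares
from scipy.spatial.transform import Rotation as Ro
def snap(n,name):
    from rig import optics
    s=optics.snapshot(n); cv2.imwrite(f"pics/{name}.png",s["color"][:,:,::-1]); pickle.dump(s,open(f"{name}.pkl","wb")); return s
def load(name): return pickle.load(open(f"{name}.pkl","rb"))
def proj(s,X):
    c=np.atleast_2d(X)@s["R"].T+s["t"]; p=c@s["intrinsics"].T; return p[:,:2]/p[:,2:]
def ray(s,uv):
    d=np.linalg.solve(s["intrinsics"],[uv[0],uv[1],1.]); return -s["R"].T@s["t"], s["R"].T@d
def at_z(s,uv,z):
    o,d=ray(s,uv); return o+d*(z-o[2])/d[2]
def tri(obs):
    A=[];b=[]
    for s,uv in obs:
        o,d=ray(s,uv); d/=np.linalg.norm(d); P=np.eye(3)-np.outer(d,d); A.append(P); b.append(P@o)
    return np.linalg.lstsq(np.vstack(A),np.hstack(b),rcond=None)[0]
def W(pose,P):
    x,y,a=pose; P=np.atleast_2d(P); c,s=np.cos(a),np.sin(a)
    return np.c_[x+c*P[:,0]-s*P[:,1], y+s*P[:,0]+c*P[:,1], P[:,2]]
def fit(obs,x0):
    # obs: list of (s, P_local(n,3), uv(n,2))
    f=lambda p: np.concatenate([(proj(s,W(p,P))-uv).ravel() for s,P,uv in obs])
    r=least_squares(f,x0,loss='soft_l1'); return r.x, r.fun.reshape(-1,2), f(r.x).reshape(-1,2)
E
python3 - <<'E'
from h import *
t=snap("top","top1"); s=snap("scene","scene1"); w=snap("wrist","wrist1")
print("cam wrist pos",-w["R"].T@w["t"])
a=(198/7+195,392/7+160); b=(563/3.4+215,62/3.4+125)
print("handle top",tri([(t,a),(s,b)]), at_z(t,a,.2))
P=np.array([[-110,65,10],[-110,-65,10],[210,65,10],[210,-65,10],[0,29,70],[0,-29,70],[210,29,70],[210,-29,70]])/1e3
uv=np.array([[55,88],[70,355],[703,48],[725,313],[288,129],[295,255],[735,105],[745,228]])/5.9+[280,165]
x,_,r=fit([(t,P,uv)],[.5,0,-1.57]); print(x);print(r.round(1))
e=((440/7+195),(382/7+160)); print("toe dir", at_z(t,e,.045)-at_z(t,a,.2))
for q in [(250,330),(240,385)]: pass
# toe in scene: crop c3 (490,210) foot end
print("toe corner",tri([(t,e),(s,(490/3.4+215,212/3.4+125))]))
E
```

```text
cam wrist pos [0.16766421 0.53047318 0.37199234]
handle top [0.48203146 0.25540408 0.19682332] [0.48101399 0.2527318  0.2       ]
[ 0.54561251 -0.00637799 -1.48706854]
[[-0.4 -0. ]
 [-0.5 -0.2]
 [ 0.2  0.1]
 [ 0.4  0. ]
 [-0.3  0.3]
 [-0.1  0. ]
 [ 0.2 -0.2]
 [ 0.4 -0.1]]
toe dir [ 0.01571558 -0.06285481 -0.155     ]
toe corner [0.49649839 0.19011344 0.06245765]
```

drive_tool(
  moves=[
    [[-29, -10, -5], [0, 0, 0]],
    [[-29, -10, -5], [0, 0, 0]],
    [[-29, -10, -5], [0, 0, 0]],
    [[-29, -10, -5], [0, 0, 0]],
    [[-29, -10, -5], [0, 0, 0]],
    [[-29, -10, -5], [0, 0, 0]],
    [[-29, -10, -5], [0, 0, 0]],
    [[-29, -10, -5], [0, 0, 0]],
    [[-29, -10, -5], [0, 0, 0]],
    [[-29, -10, -5], [0, 0, 0]],
    [[-28, -9, 0], [0, 0, 0]],
  ],
)

```text
clock: 1.22
tool_pos: [0.4809, 0.2548, 0.3017]
eef_rot: [0.226, 0.974, 0.001, 0.001]
wrist_force: [0.5, 1.0, 0.3]
gripper_width: 0.0856
```

drive_tool(
  moves=[
    [[0, 0, 0], [0, 0, -0.12]],
    [[0, 0, 0], [0, 0, -0.12]],
    [[0, 0, 0], [0, 0, -0.12]],
    [[0, 0, 0], [0, 0, -0.12]],
    [[0, 0, 0], [0, 0, -0.12]],
    [[0, 0, 0], [0, 0, 0]],
    [[0, 0, 0], [0, 0, 0]],
  ],
)

```text
clock: 1.8
tool_pos: [0.4796, 0.256, 0.3002]
eef_rot: [-0.071, 0.998, 0.0, -0.0]
wrist_force: [-0.5, -0.4, 0.3]
gripper_width: 0.0855
```

```bash
python3 - <<'E'
from h import *
from rig import env
w=snap("wrist","wrist2"); s=env.state(); print(s["clock"],s["tool_pos"],Ro.from_quat(s["eef_rot"]).as_matrix().round(4),s["qpos"].round(2),s["wrist_force"])
E
```

```text
1.85 [0.47962892 0.25601677 0.30028026] [[-9.900e-01 -1.409e-01 -1.000e-04]
 [-1.409e-01  9.900e-01  0.000e+00]
 [ 0.000e+00  1.000e-04 -1.000e+00]] [ 0.39  0.07  1.29  0.    1.78 -1.33] [0.00815276 0.80748978 0.56671292]
```

View pics/wrist2.png

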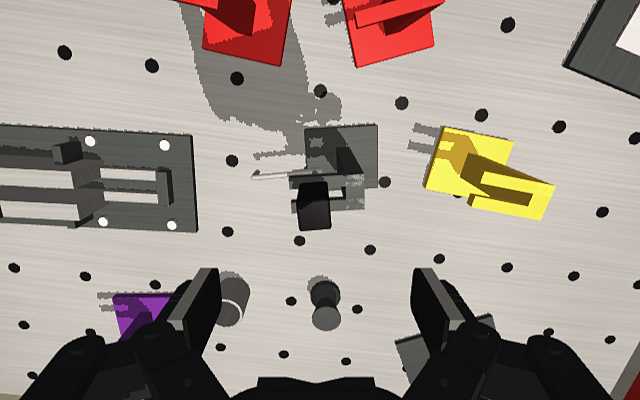

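```bash
python3 - <<'E'
import cv2
t=cv2.imread("pics/wrist2.png")
cv2.imwrite("pics/c4.png",cv2.resize(t[115:245,240:390],None,fx=5,fy=4.6*5/4.6,interpolation=cv2.INTER_CUBIC)[:600])
cv2.imwrite("pics/c5.png",cv2.resize(t[115:245,0:205],None,fx=3.9,fy=3.9,interpolation=cv2.INTER_CUBIC))
E
```

```text
(no output)
```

View pics/c4.png

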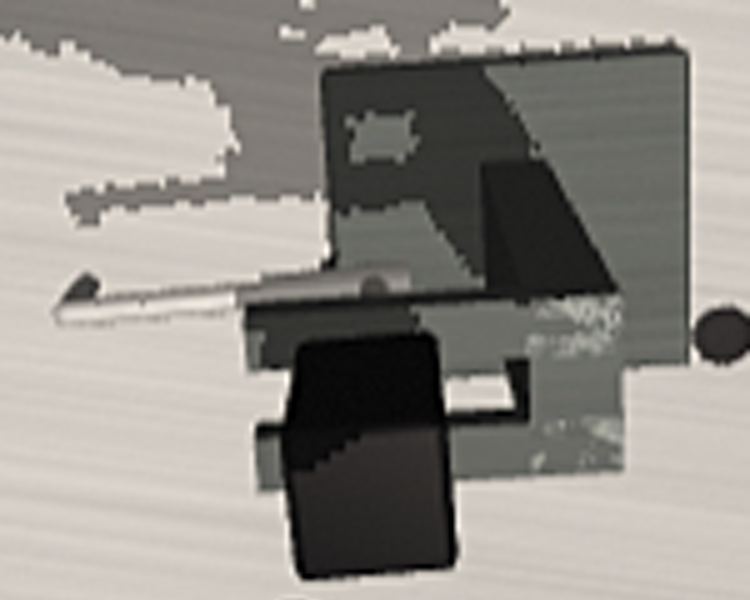

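View pics/c5.png

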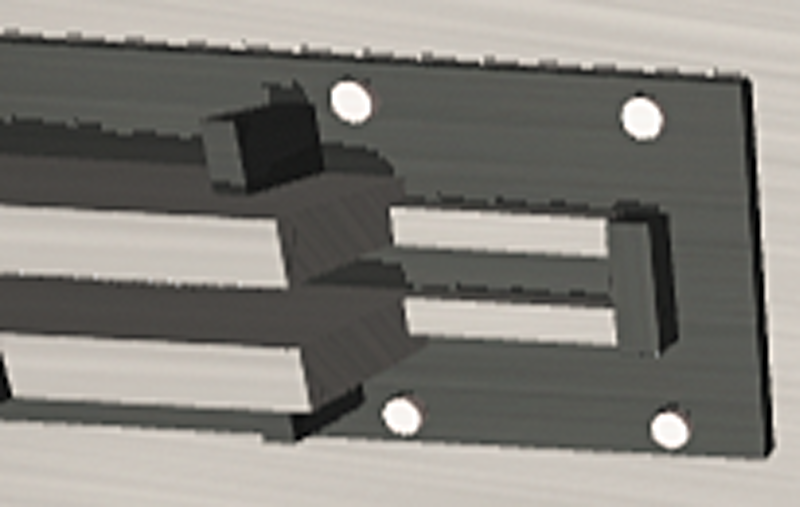

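```bash
python3 - <<'E'
from h import *
w=load("wrist2"); t=load("top1")
o=np.array([240,115])
uvh=np.array([[286,430],[445,428],[457,568],[298,577]])/5+o
for z in (.195,.2,.205):
    Q=np.array([at_z(w,u,z) for u in uvh]); 
    print(z,Q.mean(0),[np.linalg.norm(Q[i]-Q[(i+1)%4]).round(4) for i in range(4)], [np.arctan2(*(Q[a]-Q[b])[[1,0]]).round(3) for a,b in((0,1),(3,2))])
P=np.array([[12,-12,200],[-12,-12,200],[-12,12,200],[12,12,200]])/1e3
print("rod",*fit([(w,P,uvh)],[.48,.255,-1.43]))
a=(198/7+195,392/7+160)
print("tri handle top ctr",tri([(t,a),(w,proj(w,at_z(w,uvh.mean(0),.2))[0])]))
P=np.array([[20,-16,150],[20,16,150],[-44,-16,150],[-44,16,150],[-28,6,150]])/1e3
uv=np.array([[245,308],[257,490],[622,294],[624,470],[528,422]])/5+o
print("fork",*fit([(w,P,uv)],[.48,.255,-1.43]))
# foot end / toe: underside visible: toe axis at foot level z~.068 (foot axis)
for n,u in (("toe outer corner",(55,318)),("foot/shaft",(372,285)),("toe tip",(85,285))):
    print(n,[at_z(w,np.array(u)/5+o,z).round(4) for z in (.040,.068)])
# fixture
o=np.array([0,115])
P=np.array([[-110,-65,10],[-110,65,10],[0,-29,70],[0,-9,70],[0,9,70],[0,29,70],[-70,-22,26],[-70,22,26]])/1e3
uv=np.array([[750,80],[770,458],[276,218],[290,287],[298,347],[310,412],[610,213],[616,347]])/3.9+o
print("fixture",*fit([(w,P,uv)],[.5456,-.0064,-1.487]))
E
```

```text
0.195 [0.48575431 0.25568581 0.195     ] [np.float64(0.0228), np.float64(0.022), np.float64(0.0236), np.float64(0.0231)] [np.float64(-1.417), np.float64(-1.368)]
0.2 [0.48381571 0.25543094 0.2       ] [np.float64(0.0223), np.float64(0.0215), np.float64(0.0231), np.float64(0.0226)] [np.float64(-1.417), np.float64(-1.368)]
0.205 [0.48187711 0.25517607 0.205     ] [np.float64(0.0218), np.float64(0.021), np.float64(0.0225), np.float64(0.0221)] [np.float64(-1.417), np.float64(-1.368)]
rod [ 0.48376751  0.2554368  -1.36421986] [[-1.06341129 -0.54039054]
 [ 1.26552285 -2.26997626]
 [ 0.56746161  1.10210954]
 [-0.66595381  1.29705073]] [[-1.06341129 -0.54039054]
 [ 1.26552285 -2.26997626]
 [ 0.56746161  1.10210954]
 [-0.66595381  1.29705073]]
tri handle top ctr [0.48160502 0.25370607 0.20297839]
fork [ 0.48403109  0.25432193 -1.38279635] [[-0.53222329  0.44330636]
 [-0.2307349  -0.3827697 ]
 [ 0.35233607 -0.25085919]
 [-0.07805358  0.36812931]
 [ 0.48757178 -0.11283818]] [[-0.53222329  0.44330636]
 [-0.2307349  -0.3827697 ]
 [ 0.35233607 -0.25085919]
 [-0.07805358  0.36812931]
 [ 0.48757178 -0.11283818]]
toe outer corner [array([0.5102, 0.1831, 0.04  ]), array([0.502 , 0.1876, 0.068 ])]
foot/shaft [array([0.4918, 0.2561, 0.04  ]), array([0.4849, 0.2552, 0.068 ])]
toe tip [array([0.5012, 0.1894, 0.04  ]), array([0.4937, 0.1934, 0.068 ])]
fixture [ 0.54854902 -0.00282859 -1.4889342 ] [[-1.37282278 -0.25470649]
 [-0.47258625  0.17394574]
 [ 0.20667718 -0.3885685 ]
 [-0.11923974 -0.34932032]
 [ 0.66951226 -0.30473942]
 [ 0.64533352 -0.38660788]
 [-1.01834184  1.20947468]
 [ 0.84038627  0.93060394]] [[-1.37282278 -0.25470649]
 [-0.47258625  0.17394574]
 [ 0.20667718 -0.3885685 ]
 [-0.11923974 -0.34932032]
 [ 0.66951226 -0.30473942]
 [ 0.64533352 -0.38660788]
 [-1.01834184  1.20947468]
 [ 0.84038627  0.93060394]]
```

drive_tool(
  moves=[
    [[-4, -1.5, 15], [0, 0, -0.1]],
    [[0, 0, 15], [0, 0, 0]],
    [[0, 0, 15], [0, 0, 0]],
    [[0, 0, 0], [0, 0, 0]],
    [[0, 0, 0], [0, 0, 0]],
  ],
)

```text
clock: 2.27
tool_pos: [0.4834, 0.255, 0.2545]
eef_rot: [-0.121, 0.993, -0.0, -0.001]
wrist_force: [-0.7, 0.0, 0.1]
gripper_width: 0.0852
```

```bash
python3 - <<'E'
from h import *
from rig import env
w=snap("wrist","wrist3"); s=env.state(); print(s["clock"],s["tool_pos"],Ro.from_quat(s["eef_rot"]).as_matrix().round(4))
c=w["color"][60:290,190:470,::-1]; cv2.imwrite("pics/c6.png",cv2.resize(c,None,fx=2.6,fy=2.6,interpolation=cv2.INTER_CUBIC))
E
```

```text
2.3167 [0.48386157 0.25517219 0.25575843] [[-9.706e-01 -2.408e-01  1.000e-04]
 [-2.408e-01  9.706e-01  1.000e-04]
 [-2.000e-04  1.000e-04 -1.000e+00]]
```

View pics/c6.png

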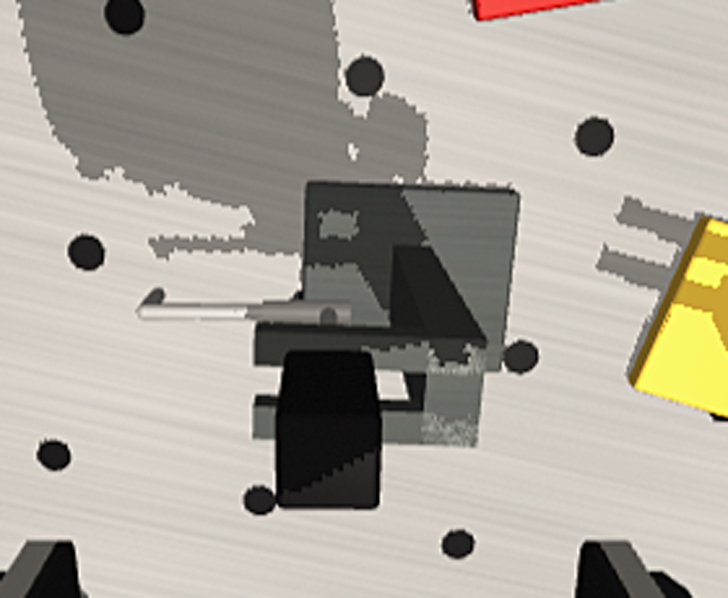

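```bash
python3 - <<'E'
from h import *
w=load("wrist3"); w2=load("wrist2"); o=np.array([190,60]); f=lambda u:np.array(u)/2.6+o
uvh=np.array([f(u) for u in [(276,417),(380,417),(379,508),(276,508)]])
P=np.array([[12,-12,200],[-12,-12,200],[-12,12,200],[12,12,200]])/1e3
print("rod",*fit([(w,P,uvh)],[.48,.255,-1.33])[:2])
P=np.array([[20,-16,150],[20,16,150],[-44,-16,150],[-44,16,150],[-28,6,150]])/1e3
uv=np.array([f(u) for u in [(253,324),(253,437),(487,342),(478,447),(412,403)]])
print("fork",*fit([(w,P,uv)],[.48,.255,-1.38])[:2])
for n,u,u2 in (("toe outer end",(137,311),(55,318)),("toe tip",(152,297),(85,285))):
    print(n,[at_z(w,f(u),z).round(4) for z in (.040,.068)],tri([(w,f(u)),(w2,np.array(u2)/5+[240,115])]))
E
```

```text
rod [ 0.48377378  0.25496888 -1.33137022] [[-1.12121335 -1.1927363 ]
 [ 1.06340549 -1.06047862]
 [ 0.46790978  1.58824377]
 [-0.4433793   1.46420068]]
fork [ 0.48365805  0.25384072 -1.38165878] [[ 0.06057907  0.99602476]
 [-1.07607027 -0.71161089]
 [ 0.42394126 -1.26969187]
 [-1.03441348 -0.27900695]
 [ 3.98406619  2.99758188]]
toe outer end [array([0.5098, 0.1829, 0.04  ]), array([0.5009, 0.1872, 0.068 ])] [0.51646281 0.17968643 0.0188369 ]
toe tip [array([0.5026, 0.1877, 0.04  ]), array([0.4944, 0.1916, 0.068 ])] [0.48928283 0.19489794 0.08470446]
```

drive_tool(
  moves=[
    [[0, 0, 16], [0, 0, 0]],
    [[0, 0, 16], [0, 0, 0]],
    [[0, 0, 16], [0, 0, 0]],
    [[0, 0, 16], [0, 0, 0]],
    [[0, 0, 15], [0, 0, 0]],
    [[0, 0, 0], [0, 0, 0]],
    [[0, 0, 0], [0, 0, 0]],
  ],
  claw=0,
)

```text
clock: 2.9
tool_pos: [0.484, 0.2552, 0.1769]
eef_rot: [-0.122, 0.993, 0.0, 0.0]
wrist_force: [0.1, -0.8, 1.0]
gripper_width: 0.0854
```

drive_tool(
  moves=[
    [[0, 0, 0], [0, 0, 0]],
    [[0, 0, 0], [0, 0, 0]],
    [[0, 0, 0], [0, 0, 0]],
    [[0, 0, 0], [0, 0, 0]],
    [[0, 0, 0], [0, 0, 0]],
    [[0, 0, 0], [0, 0, 0]],
    [[0, 0, 0], [0, 0, 0]],
    [[0, 0, 0], [0, 0, 0]],
    [[0, 0, 0], [0, 0, 0]],
    [[0, 0, 0], [0, 0, 0]],
  ],
  claw=255,
  newtons=100,
)

```text
clock: 3.73
tool_pos: [0.4842, 0.2553, 0.1772]
eef_rot: [-0.122, 0.993, 0.0, 0.001]
wrist_force: [-0.2, 0.1, 4.8]
gripper_width: 0.0229
```

```bash
python3 - <<'E'
from h import *
from rig import env
w=snap("wrist","wrist4"); s=env.state(); print(s["clock"],s["tool_pos"],s["wrist_force"],s["moment"],s["gripper_width"])
E
```

```text
3.7833 [0.48423973 0.25527092 0.17719109] [-0.45776767  0.0487629   5.22633884] [ 0.01140939  0.03719663 -0.02659872] 0.022784679781445327
```

View pics/wrist4.png

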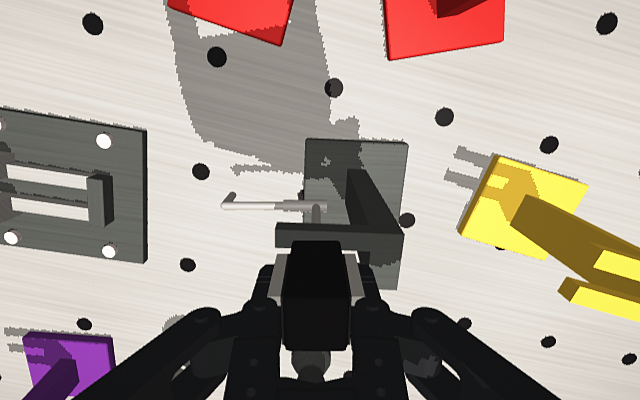

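drive_tool(
  moves=[
    [[0, 0, -4], [0, 0, 0]],
    [[0, 0, -4], [0, 0, 0]],
    [[0, 0, 0], [0, 0, 0]],
    [[0.5, -8, 0], [0, 0, 0]],
    [[0.5, -12, 0], [0, 0, 0]],
    [[0.7, -15, 0], [0, 0, 0]],
    [[1, -15, 0], [0, 0, 0]],
    [[0, -5, -15], [0, 0, 0]],
    [[0, 0, -20], [0, 0, 0]],
    [[0, 0, -20], [0, 0, 0]],
    [[0, 0, -20], [0, 0, 0]],
    [[0, 0, 0], [0, 0, 0]],
  ],
)

```text
clock: 4.78
tool_pos: [0.4964, 0.2003, 0.264]
eef_rot: [-0.121, 0.993, 0.0, 0.004]
wrist_force: [0.7, 0.0, -0.0]
gripper_width: 0.0225
```

drive_tool(
  moves=[
    [[0, 0, 0], [0, 0, 0]],
    [[0, 0, 0], [0, 0, 0]],
  ],
)

```text
clock: 4.95
tool_pos: [0.4941, 0.2003, 0.2577]
eef_rot: [-0.121, 0.993, -0.0, -0.001]
wrist_force: [0.8, 0.8, -1.7]
gripper_width: 0.0227
```

```bash
python3 - <<'E'
from h import *
from rig import env
w=snap("wrist","wrist5"); s=env.state(); print(s["clock"],s["tool_pos"],s["wrist_force"],s["moment"],s["gripper_width"]); t=snap("top","top5"); c=snap("scene","scene5")
cv2.imwrite("pics/c7.png",np.vstack([cv2.resize(w["color"][100:260,0:400,::-1],(800,320),interpolation=cv2.INTER_CUBIC),np.hstack([cv2.resize(c["color"][110:190,300:420,::-1],(400,267),interpolation=cv2.INTER_CUBIC),cv2.resize(t["color"][170:250,215:335,::-1],(400,267),interpolation=cv2.INTER_CUBIC)])]))
E
```

```text
5.0 [0.49382783 0.20042913 0.2571154 ] [-1.86154875 -0.41697084 -1.6106048 ] [ 0.01839271  0.05573337 -0.00169543] 0.022947326746318282
```

View pics/c7.png

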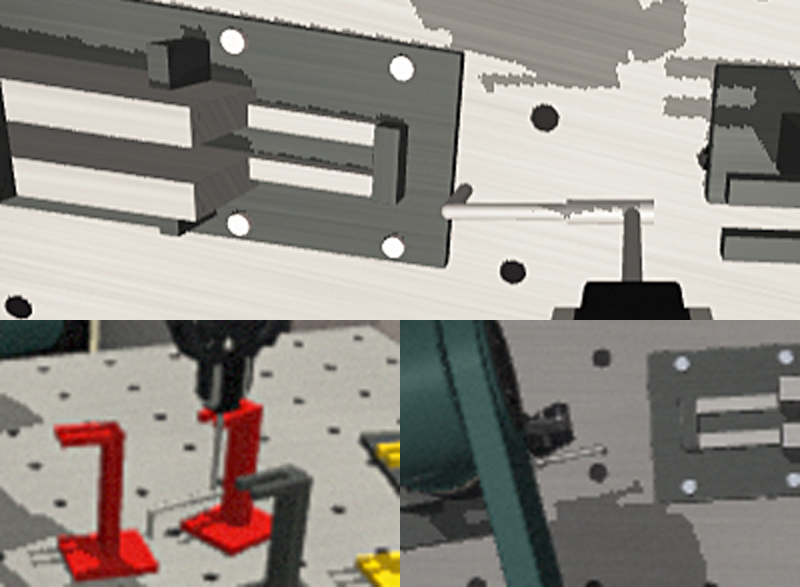

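```bash
python3 - <<'E'
from h import *
w=load("wrist5"); o=np.array([0,100]); f=lambda u:np.array(u)/2+o
tcp=np.array([.49383,.20043,.2571]); y=-1.327
ax=np.array([np.cos(y),np.sin(y)]); ay=np.array([-ax[1],ax[0]])
for n,u,z in (("tip",(464,189),.1199),("foot end",(443,211),.148),("shaft",(632,213),.148)):
    p=at_z(w,f(u),z); d=(p-tcp)[:2]; print(n,p.round(4),"along",(d@ax).round(4),"side",(d@ay).round(4))
# scene+top triangulated toe
t=load("top5"); s=load("scene5")
for n,us,ut in (("foot end",(150,513-320),(605-400,449-320)),):
    p=tri([(s,np.array(us)/3.333+[300,110]),(t,np.array(ut)/3.333+[215,170])]); d=(p-tcp)[:2]; print(n,p,d@ax,d@ay)
# fixture refit with this wrist view
P=np.array([[-110,-65,10],[-110,65,10],[0,-29,70],[0,-9,70],[0,9,70],[0,29,70],[-70,-22,26],[-70,22,26]])/1e3
uv=np.array([f(u) for u in [(463,54),(445,265),(190,86),(193,126),(195,162),(195,211),(375,122),(374,195)]])
print("fixture",*fit([(w,P,uv)],[.5456,-.0064,-1.487]))
E
```

```text
tip [0.5107 0.1338 0.1199] along 0.0687 side 0.0003
foot end [0.5106 0.1327 0.148 ] along 0.0698 side -0.0001
shaft [0.4945 0.2004 0.148 ] along 0.0002 side 0.0007
foot end [0.50735296 0.13348097 0.14379878] 0.0682335330739452 -0.0030376543592640394
fixture [ 0.54179498 -0.00345997 -1.53180321] [[ 2.91548905 -2.19494044]
 [-1.63875248 -0.05396374]
 [ 1.52874112  2.92595651]
 [ 0.13578666  3.63900028]
 [-0.77148257  3.58217349]
 [-0.67223472 -1.71361602]
 [ 1.28206833 -2.22898985]
 [-1.47989504 -0.49892223]] [[ 2.91548905 -2.19494044]
 [-1.63875248 -0.05396374]
 [ 1.52874112  2.92595651]
 [ 0.13578666  3.63900028]
 [-0.77148257  3.58217349]
 [-0.67223472 -1.71361602]
 [ 1.28206833 -2.22898985]
 [-1.47989504 -0.49892223]]
```

drive_tool(
  moves=[
    [[0, 0, 0], [0, 0, 0.08]],
    [[0, 0, 0], [0, 0, 0.08]],
    [[-4, -22, 0], [0, 0, 0]],
    [[-4, -22, 0], [0, 0, 0]],
    [[-4, -22, 0], [0, 0, 0]],
    [[-4, -22, 0], [0, 0, 0]],
    [[-4, -22, 0], [0, 0, 0]],
    [[-4, -22, 0], [0, 0, 0]],
    [[-4, -22, 0], [0, 0, 0]],
    [[-4, -22, 0], [0, 0, 0]],
    [[-4, -22, 0], [0, 0, 0]],
  ],
)

```text
clock: 6.02
tool_pos: [0.5468, 0.0058, 0.2579]
eef_rot: [-0.042, 0.999, 0.0, -0.001]
wrist_force: [0.3, 1.1, -0.9]
gripper_width: 0.0231
```

drive_tool(
  moves=[
    [[0, 0, 0], [0, 0, 0]],
    [[0, 0, 0], [0, 0, 0]],
    [[0, 0, 0], [0, 0, 0]],
  ],
)

```text
clock: 6.27
tool_pos: [0.5466, 0.0072, 0.2583]
eef_rot: [-0.042, 0.999, 0.0, -0.001]
wrist_force: [0.0, -0.6, -0.6]
gripper_width: 0.0229
```

```bash
python3 - <<'E'
from h import *
from rig import env
w=snap("wrist","wrist6"); s=env.state(); print(s["clock"],s["tool_pos"],Ro.from_quat(s["eef_rot"]).as_matrix().round(4),s["wrist_force"],s["moment"],s["gripper_width"]); t=snap("top","top6"); c=snap("scene","scene6")
cv2.imwrite("pics/c8.png",np.hstack([cv2.resize(c["color"][130:250,220:350,::-1],(400,369),interpolation=cv2.INTER_CUBIC),cv2.resize(t["color"][160:240,280:420,::-1],(400,229),interpolation=cv2.INTER_CUBIC).copy() if 0 else cv2.resize(t["color"][140:260,280:410,::-1],(400,369),interpolation=cv2.INTER_CUBIC)]))
E
```

```text
6.3167 [0.54667163 0.00756745 0.25864267] [[-9.964e-01 -8.490e-02 -1.300e-03]
 [-8.490e-02  9.964e-01  8.000e-04]
 [ 1.200e-03  9.000e-04 -1.000e+00]] [ 0.16727634  0.29822343 -1.89227801] [-0.0026155  -0.0203861  -0.00249828] 0.022816561034858327
```

View pics/wrist6.png

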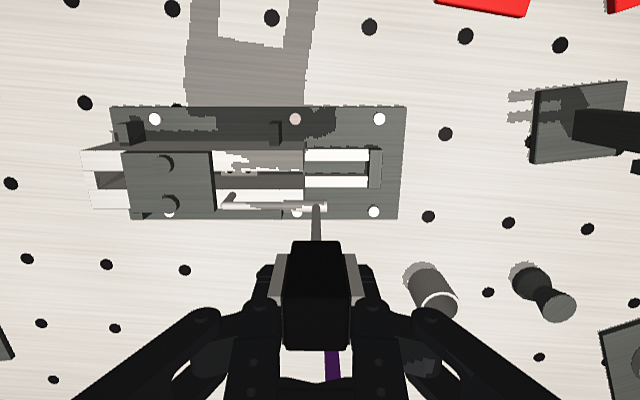

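View pics/c8.png

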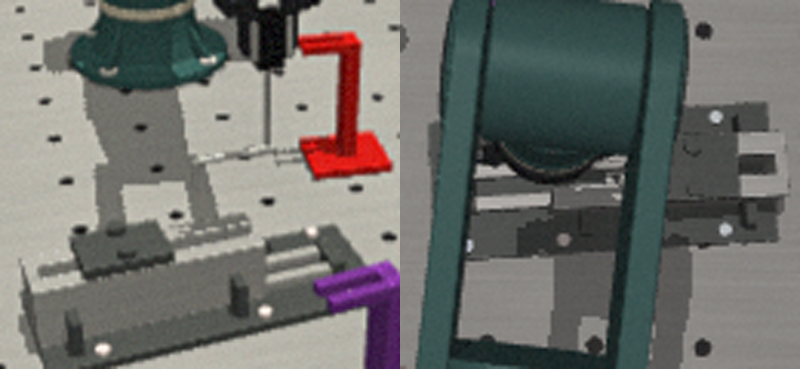

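```bash
python3 - <<'E'
from h import *
w=load("wrist6"); c=w["color"][95:235,75:415,::-1]
cv2.imwrite("pics/c9.png",np.vstack([cv2.resize(c[:,:170],None,fx=4.2,fy=4.2,interpolation=cv2.INTER_CUBIC)]))
cv2.imwrite("pics/c10.png",np.vstack([cv2.resize(c[:,150:],None,fx=4,fy=4,interpolation=cv2.INTER_CUBIC)]))
E
```

```text
(no output)
```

View pics/c9.png

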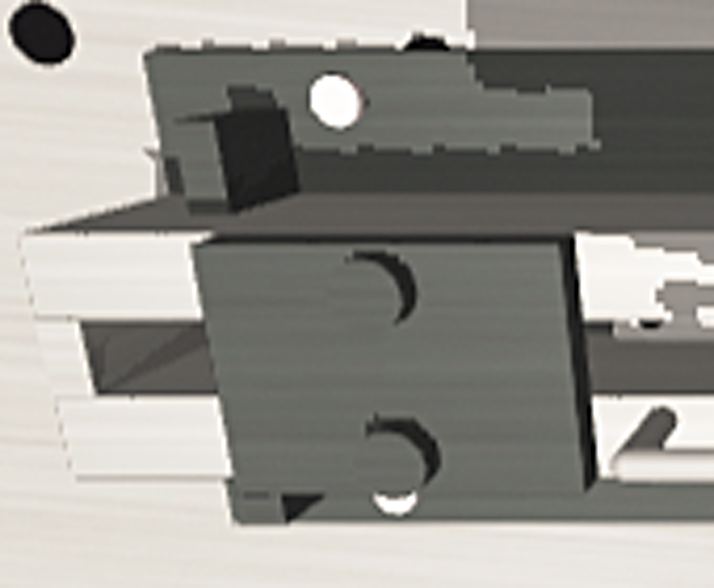

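View pics/c10.png

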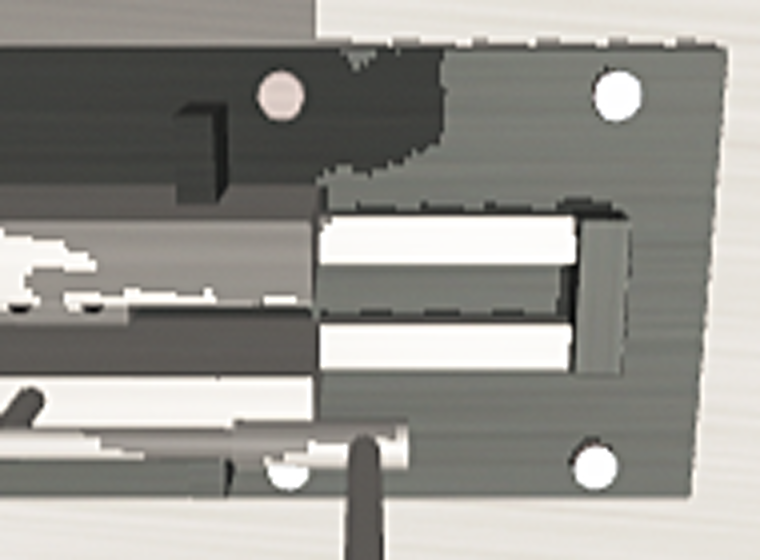

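```bash
python3 - <<'E'
from h import *
w=load("wrist6"); a=lambda u:np.array(u)/4.2+[75,95]; b=lambda u:np.array(u)/4+[225,95]
L=[((-110,-65,10),b((727,47))),((-110,65,10),b((691,496))),((210,-65,10),a((146,50))),((210,65,10),a((235,522))),
((0,-29,70),b((314,218))),((0,-9,70),b((314,305))),((0,9,70),b((315,376))),((210,-29,70),a((20,233))),((210,29,70),a((75,477))),((200,-9,70),a((82,320))),((200,9,70),a((98,393))),
((-70,-22,26),b((583,220))),((-70,22,26),b((575,373))),((-84,-22,26),b((630,220))),((-84,22,26),b((622,373)))]
P=np.array([l[0] for l in L])/1e3; uv=np.array([l[1] for l in L])
x,r,_=fit([(w,P,uv)],[.5456,-.0064,-1.487]); print("fixture",x); print(r.round(1).tolist())
np.save("fix.npy",x)
def toF(p):
    d=np.array(p[:2])-x[:2]; c,s=np.cos(x[2]),np.sin(x[2]); return np.array([c*d[0]+s*d[1],-s*d[0]+c*d[1],p[2]])
for n,u,z in (("key end top lower",b((130,323)),.026),("key end upper",b((130,308)),.026),("notch1",b((93,308)),.026),("notch2",b((18,308)),.026)): print(n,toF(at_z(w,u,z)).round(4))
tipz=.2586-.1372
for n,u,z in (("toe tip",b((30,400)),tipz),("shaft",b((365,445)),tipz+.028),("foot end",a((612,466)),tipz+.028),("TCP",0,0)): print(n,toF(at_z(w,u,z) if n!="TCP" else [.54667,.00757,.2586]).round(4))
# z-free fit check with top
t=load("top1")
Pt=np.array([[-110,65,10],[-110,-65,10],[210,65,10],[210,-65,10],[0,29,70],[0,-29,70],[210,29,70],[210,-29,70]])/1e3
uvt=np.array([[55,88],[70,355],[703,48],[725,313],[288,129],[295,255],[735,105],[745,228]])/5.9+[280,165]
for i,j in ((4,None),):
    pass
idx={(-110,-65,10):1,(-110,65,10):0,(210,-65,10):3,(210,65,10):2,(0,-29,70):5,(210,-29,70):7,(210,29,70):6}
for l in L:
    if l[0] in idx: p=tri([(w,l[1]),(t,uvt[idx[l[0]]])]); print(l[0],toF(p).round(4))
E
```

```text
fixture [ 0.54951395 -0.0035331  -1.48612693]
[[1.5, -0.4], [0.7, 0.5], [-1.6, -0.3], [-0.8, 0.5], [0.2, 0.6], [0.5, -0.2], [0.5, 0.2], [-1.5, -0.2], [-1.0, 0.2], [-0.8, 0.1], [-0.6, 0.8], [0.2, -0.8], [0.1, 0.6], [1.6, -0.8], [1.0, 0.6]]
key end top lower [0.0523 0.0069 0.026 ]
key end upper [0.0521 0.0027 0.026 ]
notch1 [0.0621 0.0027 0.026 ]
notch2 [0.0825 0.0027 0.026 ]
toe tip [ 0.0566 -0.0016  0.1214]
shaft [-0.0114 -0.0018  0.1494]
foot end [ 0.0587 -0.0022  0.1494]
TCP [-0.0113 -0.0019  0.2586]
(-110, -65, 10) [-0.1058 -0.0677  0.0204]
(-110, 65, 10) [-0.1057  0.0589  0.0232]
(210, -65, 10) [ 0.2132 -0.0665  0.0018]
(210, 65, 10) [0.2113 0.0633 0.008 ]
(0, -29, 70) [-1.000e-04 -3.640e-02  1.092e-01]
(210, -29, 70) [ 0.2117 -0.0307  0.0663]
(210, 29, 70) [0.2109 0.0267 0.0689]
```

drive_tool(
  moves=[
    [[-2, 0, 10], [0, 0, 0]],
    [[0, 0, 10], [0, 0, 0]],
    [[0, 0, 10], [0, 0, 0]],
    [[0, 0, 9], [0, 0, 0]],
    [[0, 0, 0], [0, 0, 0]],
    [[0, 0, 0], [0, 0, 0]],
  ],
)

```text
clock: 6.92
tool_pos: [0.5484, 0.0071, 0.2188]
eef_rot: [-0.042, 0.999, 0.0, -0.001]
wrist_force: [0.2, -0.5, -2.4]
gripper_width: 0.0231
```

```bash
cat > look.py <<'E'
from h import *
from rig import env
import sys
def toF(p):
    x=np.load("fix.npy"); d=np.array(p[:2])-x[:2]; c,s=np.cos(x[2]),np.sin(x[2]); return np.array([c*d[0]+s*d[1],-s*d[0]+c*d[1],p[2]])
def st(n=8):
    s=env.state(); R=Ro.from_quat(s["eef_rot"]).as_matrix(); x=np.load("fix.npy"); c,sn=np.cos(x[2]),np.sin(x[2]); F=s["wrist_force"]
    print("t",round(s["clock"],2),"fixTCP mm",(toF(s["tool_pos"])*1e3).round(2),"tipz",round(s["tool_pos"][2]*1e3-137.2,1),"F fix",np.round([c*F[0]+sn*F[1],-sn*F[0]+c*F[1],F[2]],2),"M",s["moment"].round(3),"yawrod",np.arctan2(-R[1,1],-R[0,1]).round(4),"tilt",(R[:2,2]).round(4),"w",s["gripper_width"].round(4))
if __name__=="__main__":
    name=sys.argv[1]; a=list(map(int,sys.argv[2:6])) # x0 x1 y0 y1
    w=snap("wrist",name); st()
    c=w["color"][a[2]:a[3],a[0]:a[1],::-1]; k=min(800/c.shape[1],600/c.shape[0]); cv2.imwrite(f"pics/{name}c.png",cv2.resize(c,None,fx=k,fy=k,interpolation=cv2.INTER_CUBIC)); print("k",k)
E
python3 look.py wrist7 100 400 100 300
```

```text
Traceback (most recent call last):
  File "look.py", line 11, in <module>
    w=snap("wrist",name); st()
                          ~~^^
  File "look.py", line 8, in st
    print("t",round(s["clock"],2),"fixTCP mm",(toF(s["tool_pos"])*1e3).round(2),"tipz",round(s["tool_pos"][2]*1e3-137.2,1),"F fix",np.round([c*F[0]+sn*F[1],-sn*F[0]+c*F[1],F[2]],2),"M",s["moment"].round(3),"yawrod",np.arctan2(-R[1,1],-R[0,1]).round(4),"tilt",(R[:2,2]).round(4),"w",s["gripper_width"].round(4))
                                                                                                                                                                                                                                                                                          ^^^^^^^^^^^^^^^^^^^^^^^^
AttributeError: 'float' object has no attribute 'round'
```

```bash
sed -i 's/s\["gripper_width"\].round(4)/round(s["gripper_width"],4)/' look.py; python3 look.py wrist8 100 400 100 300
```

```text
t 7.02 fixTCP mm [-10.46   0.55 220.57] tipz 83.4 F fix [-0.74  0.21 -1.88] M [ 0.01  -0.026 -0.01 ] yawrod -1.4866 tilt [0.0005 0.    ] w 0.0229
k 2.6666666666666665
```

View pics/wrist8c.png

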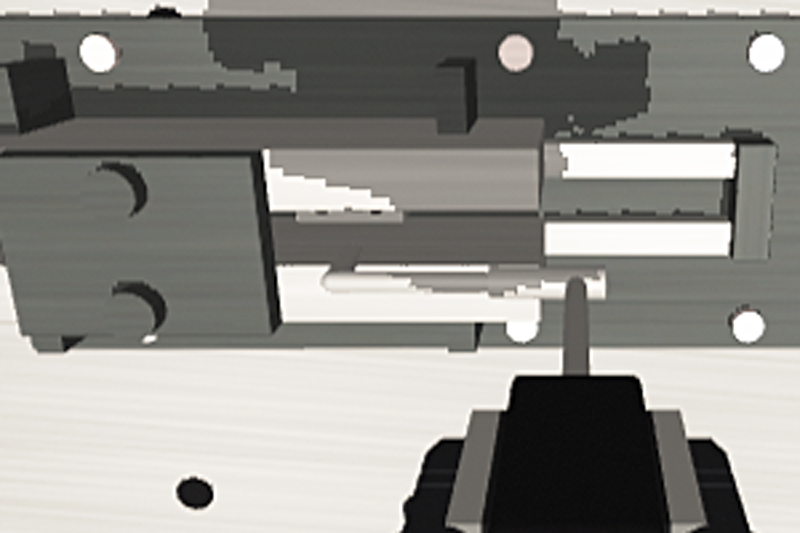

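```bash
python3 - <<'E'
from look import *
w=load("wrist8"); b=lambda u:np.array(u)/(800/300)+[100,100]
for u in [(541,149),(541,212),(543,265),(541,322),(275,212),(275,265),(275,322)]: print(u,toF(at_z(w,b(u),.07)).round(4))
print("key", toF(at_z(w,b((403,215)),.026)).round(4))
# expected pixel of gap/toe
from h import W
x=np.load("fix.npy")
for P in ([0,-9,70],[0,9,70],[57,0.5,83.4],[-10.5,.5,111.4],[80,-9,70],[80,9,70]): print(P,((proj(w,W(x,np.array(P)/1e3))[0]-100)*800/300).round(0))
E
```

```text
(541, 149) [-0.     -0.0288  0.07  ]
(541, 212) [ 0.0002 -0.0087  0.07  ]
(543, 265) [-0.0002  0.0089  0.07  ]
(541, 322) [0.0007 0.0287 0.07  ]
(275, 212) [ 0.0841 -0.0088  0.07  ]
(275, 265) [0.086  0.0088 0.07  ]
(275, 322) [0.0882 0.0286 0.07  ]
key [0.0526 0.0043 0.026 ]
[0, -9, 70] [542. 211.]
[0, 9, 70] [542. 265.]
[57, 0.5, 83.4] [353. 253.]
[-10.5, 0.5, 111.4] [575. 284.]
[80, -9, 70] [288. 211.]
[80, 9, 70] [294. 266.]
```

drive_tool(
  moves=[
    [[0.5, 0, 8], [0, 0, 0]],
    [[0, 0, 8], [0, 0, 0]],
    [[0, 0, 8], [0, 0, 0]],
    [[0, 0, 8], [0, 0, 0]],
    [[0, 0, 8], [0, 0, 0]],
    [[0, 0, 8], [0, 0, 0]],
    [[0, 0, 0], [0, 0, 0]],
    [[0, 0, 0], [0, 0, 0]],
  ],
)

```text
clock: 7.68
tool_pos: [0.5481, 0.007, 0.1713]
eef_rot: [-0.042, 0.999, 0.0, -0.001]
wrist_force: [0.5, -0.4, -1.5]
gripper_width: 0.0229
```

```bash
python3 look.py wrist9 80 440 100 330
```

```text
t 7.73 fixTCP mm [-1.0540e+01 -9.0000e-02  1.7215e+02] tipz 35.0 F fix [-0.92 -0.18 -0.81] M [-0.026  0.007  0.017] yawrod -1.4866 tilt [-0.0002  0.0001] w 0.0231
k 2.2222222222222223
```

View pics/wrist9c.png

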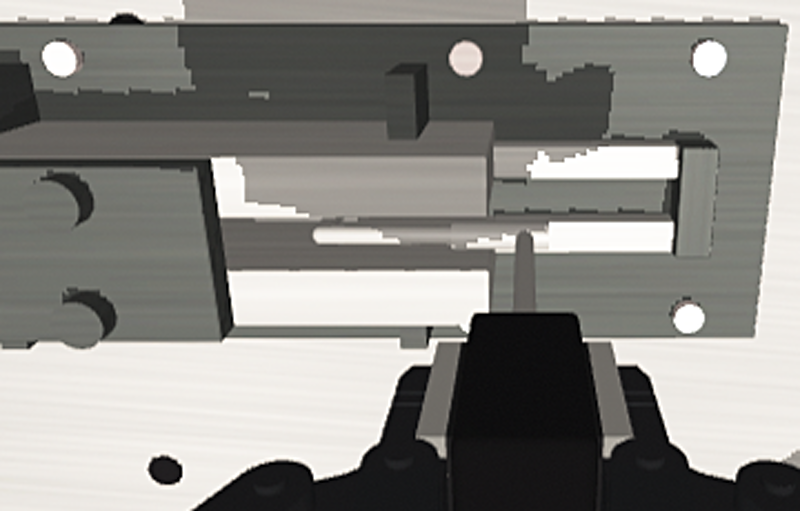

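drive_tool(
  moves=[
    [[0, 0, 3], [0, 0, 0]],
    [[0, -5, 0], [0, 0, 0]],
    [[0, -8, 0], [0, 0, 0]],
    [[0, -8, 0], [0, 0, 0]],
    [[0, -8, 0], [0, 0, 0]],
    [[0, -8, 0], [0, 0, 0]],
    [[0, -8, 0], [0, 0, 0]],
    [[0, -2, 0], [0, 0, 0]],
    [[0, 0, 0], [0, 0, 0]],
    [[0, 0, 0], [0, 0, 0]],
  ],
)

```text
clock: 8.57
tool_pos: [0.5525, -0.04, 0.1693]
eef_rot: [-0.042, 0.999, 0.0, -0.0]
wrist_force: [-0.3, 0.4, -1.0]
gripper_width: 0.0228
```

```bash
python3 look.py wrist10 80 440 100 330
```

```text
t 8.62 fixTCP mm [ 3.6380e+01 -1.3000e-01  1.6928e+02] tipz 32.1 F fix [-0.76 -0.42 -1.1 ] M [-0.022 -0.002 -0.059] yawrod -1.4867 tilt [-0.0001  0.0005] w 0.0228
k 2.2222222222222223
```

View pics/wrist10c.png

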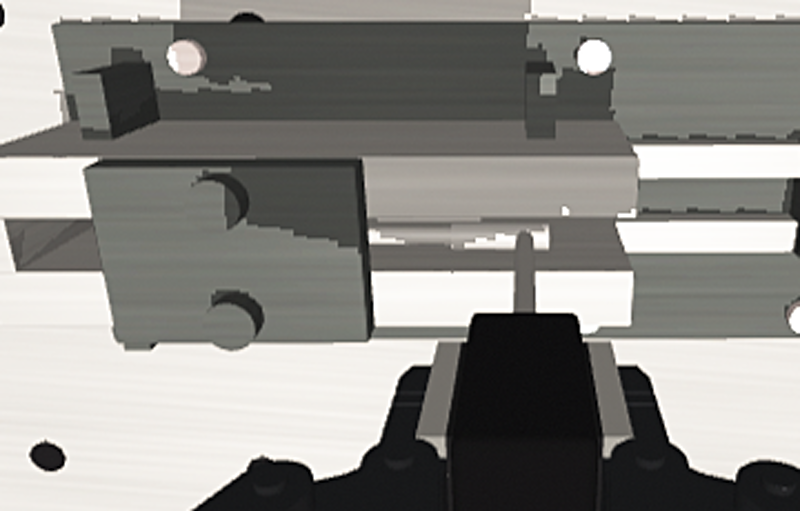

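drive_tool(
  moves=[
    [[0, 0, 3], [0, 0, 0]],
    [[0, 0, 3], [0, 0, 0]],
    [[0, 0, 1], [0, 0, 0]],
    [[0, 0, 1], [0, 0, 0]],
    [[0, 0, 0], [0, 0, 0]],
  ],
)

```text
clock: 9.03
tool_pos: [0.5523, -0.0397, 0.1608]
eef_rot: [-0.042, 0.999, 0.0, -0.0]
wrist_force: [-0.7, 0.2, -1.7]
gripper_width: 0.0227
```

drive_tool(
  moves=[
    [[0, 0, 1], [0, 0, 0]],
    [[0, 0, 1], [0, 0, 0]],
    [[0, 0, 0], [0, 0, 0]],
  ],
)

```text
clock: 9.28
tool_pos: [0.5524, -0.0399, 0.1591]
eef_rot: [-0.042, 0.999, 0.0, -0.0]
wrist_force: [-0.3, -0.6, -1.5]
gripper_width: 0.0227
```

```bash
python3 -c "
from look import *
st()"
```

```text
t 9.28 fixTCP mm [ 36.45  -0.17 159.13] tipz 21.9 F fix [ 0.6  -0.36 -1.55] M [-0.053 -0.088 -0.025] yawrod -1.4865 tilt [-0.0002  0.0001] w 0.0227
```

drive_tool(
  moves=[
    [[0, 0, 2], [0, 0, 0]],
    [[0, 0, 2], [0, 0, 0]],
    [[0, 0, 2], [0, 0, 0]],
    [[0, 0, 2], [0, 0, 0]],
    [[0, 0, 0], [0, 0, 0]],
    [[0, 0, 0], [0, 0, 0]],
  ],
)

```text
clock: 9.78
tool_pos: [0.5524, -0.0399, 0.151]
eef_rot: [-0.042, 0.999, 0.0, -0.0]
wrist_force: [1.1, -0.5, -2.2]
gripper_width: 0.0231
```

```bash
python3 -c "
from look import *
st()"
```

```text
t 9.78 fixTCP mm [ 36.44  -0.24 151.01] tipz 13.8 F fix [ 0.58  1.1  -2.21] M [0.051 0.062 0.003] yawrod -1.4866 tilt [-0.0005  0.0002] w 0.0231
```

drive_tool(
  moves=[
    [[0, 3, 0], [0, 0, 0]],
    [[0, 3, 0], [0, 0, 0]],
    [[0, 2, 0], [0, 0, 0]],
    [[0, 2, 0], [0, 0, 0]],
    [[0, 2, 0], [0, 0, 0]],
    [[0, 2, 0], [0, 0, 0]],
    [[0, 2, 0], [0, 0, 0]],
    [[0, 2, 0], [0, 0, 0]],
    [[0, 2, 0], [0, 0, 0]],
    [[0, 0, 0], [0, 0, 0]],
  ],
)

```text
clock: 10.62
tool_pos: [0.5508, -0.0195, 0.1514]
eef_rot: [-0.042, 0.999, 0.0, 0.0]
wrist_force: [-0.3, -0.5, -2.2]
gripper_width: 0.023
```

```bash
python3 look.py wrist11 80 440 100 330
```

```text
t 10.67 fixTCP mm [ 1.6130e+01 -7.0000e-02  1.5135e+02] tipz 14.1 F fix [ 0.04  0.02 -0.79] M [0.008 0.003 0.032] yawrod -1.4863 tilt [0.0001 0.0005] w 0.023
k 2.2222222222222223
```

View pics/wrist11c.png

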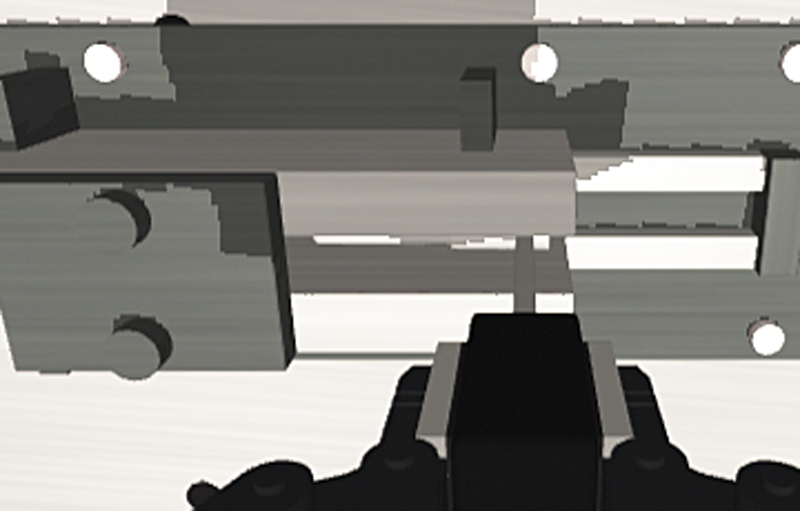

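drive_tool(
  moves=[
    [[0, 4, 0], [0, 0, 0]],
    [[0, 4, 0], [0, 0, 0]],
    [[0, 4, 0], [0, 0, 0]],
    [[0, 4, 0], [0, 0, 0]],
    [[0, 4, 0], [0, 0, 0]],
    [[0, 4, 0], [0, 0, 0]],
    [[0, 4, 0], [0, 0, 0]],
    [[0, 4, 0], [0, 0, 0]],
    [[0, 4, 0], [0, 0, 0]],
    [[0, 4, 0], [0, 0, 0]],
    [[0, 2, 0], [0, 0, 0]],
    [[0, 0, 0], [0, 0, 0]],
  ],
)

```text
clock: 11.67
tool_pos: [0.5472, 0.0225, 0.1513]
eef_rot: [-0.042, 0.999, 0.0, -0.0]
wrist_force: [-0.5, 0.9, -1.1]
gripper_width: 0.0233
```

```bash
python3 look.py wrist12 80 520 100 330
```

```text
t 11.72 fixTCP mm [-2.5920e+01 -7.0000e-02  1.5131e+02] tipz 14.1 F fix [ 0.49  0.29 -1.  ] M [ 0.027 -0.03   0.012] yawrod -1.4861 tilt [0.     0.0004] w 0.0229
k 1.8181818181818181
```

View pics/wrist12c.png

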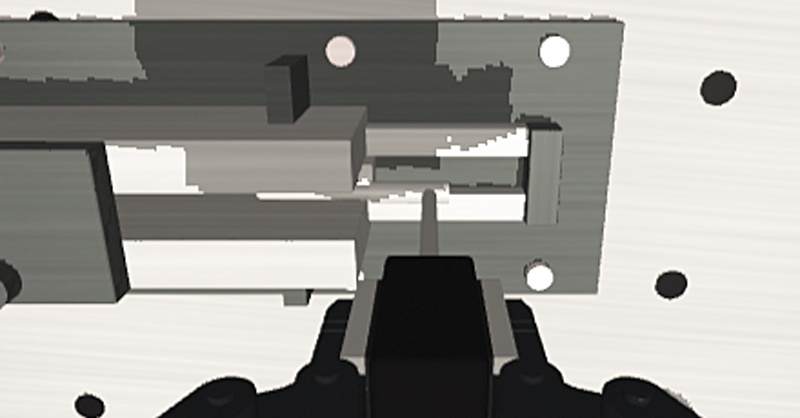

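drive_tool(
  moves=[
    [[0, 4, 0], [0, 0, 0]],
    [[0, 4, 0], [0, 0, 0]],
    [[0, 4, 0], [0, 0, 0]],
    [[0, 4, 0], [0, 0, 0]],
    [[0, 4, 0], [0, 0, 0]],
    [[0, 4, 0], [0, 0, 0]],
    [[0, 4, 0], [0, 0, 0]],
    [[0, 4, 0], [0, 0, 0]],
    [[0, 4, 0], [0, 0, 0]],
    [[0, 4, 0], [0, 0, 0]],
    [[0, 4, 0], [0, 0, 0]],
    [[0, 4, 0], [0, 0, 0]],
  ],
)

```text
clock: 12.72
tool_pos: [0.5432, 0.0701, 0.1513]
eef_rot: [-0.042, 0.999, 0.0, 0.0]
wrist_force: [0.8, -0.8, -0.4]
gripper_width: 0.023
```

drive_tool(
  moves=[
    [[0, 3, 0], [0, 0, 0]],
    [[0, 2, 0], [0, 0, 0]],
    [[0, 1, 0], [0, 0, 0]],
    [[0, 0, 0], [0, 0, 0]],
  ],
)

```text
clock: 13.05
tool_pos: [0.5427, 0.076, 0.1513]
eef_rot: [-0.042, 0.999, 0.0, -0.0]
wrist_force: [0.1, 0.2, -1.0]
gripper_width: 0.023
```

```bash
python3 look.py wrist13 180 500 120 330
```

```text
t 13.1 fixTCP mm [-7.975e+01 -6.000e-02  1.513e+02] tipz 14.1 F fix [-1.13 -0.15 -1.26] M [ 0.059  0.035 -0.005] yawrod -1.4865 tilt [-0.      0.0005] w 0.0231
k 2.5
```

View pics/wrist13c.png

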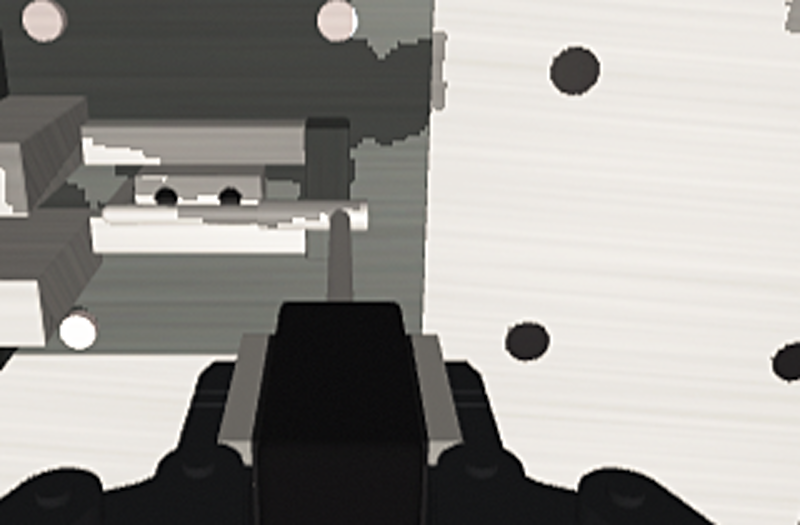

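drive_tool(
  moves=[
    [[0, 1.5, 0], [0, 0, 0]],
    [[0, 1.5, 0], [0, 0, 0]],
    [[0, 1.5, 0], [0, 0, 0]],
    [[0, 1.5, 0], [0, 0, 0]],
    [[0, 1, 0], [0, 0, 0]],
    [[0, 1, 0], [0, 0, 0]],
    [[0, 1, 0], [0, 0, 0]],
    [[0, 1, 0], [0, 0, 0]],
    [[0, 0.5, 0], [0, 0, 0]],
    [[0, 0, 0], [0, 0, 0]],
  ],
)

```text
clock: 13.93
tool_pos: [0.5418, 0.0864, 0.1513]
eef_rot: [-0.042, 0.999, 0.0, 0.0]
wrist_force: [-0.3, -0.0, -2.1]
gripper_width: 0.023
```

```bash
python3 look.py wrist14 180 500 120 330; python3 - <<'E'
from look import *
w=load("wrist14")
for P in ([-70,-5,10],[-70,-7,26]): print(((proj(w,W(np.load("fix.npy"),np.array(P)/1e3))[0]-[180,120])*2.5).round(0))
E
```

```text
t 13.98 fixTCP mm [-9.0190e+01 -5.0000e-02  1.5132e+02] tipz 14.1 F fix [-0.28 -0.08 -1.04] M [ 0.026  0.029 -0.058] yawrod -1.4865 tilt [-0.      0.0003] w 0.0229
k 2.5
[278. 167.]
[274. 176.]
```

View pics/wrist14c.png

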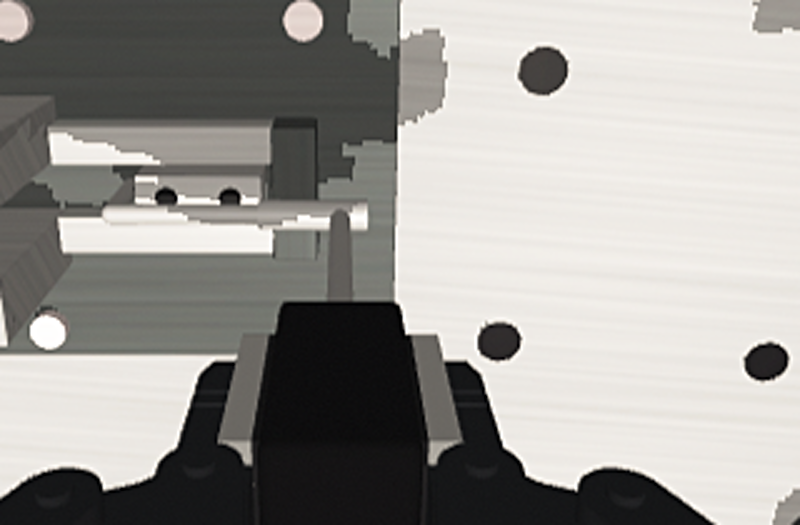

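drive_tool(
  moves=[
    [[0, 0.3, 0], [0, 0, 0]],
    [[0, 0.3, 0], [0, 0, 0]],
    [[0, 0.3, 0], [0, 0, 0]],
    [[0, 0.3, 0], [0, 0, 0]],
    [[0, 0.3, 0], [0, 0, 0]],
    [[0, 0.3, 0], [0, 0, 0]],
    [[0, 0, 0], [0, 0, 0]],
  ],
)

```text
clock: 14.57
tool_pos: [0.5417, 0.088, 0.1513]
eef_rot: [-0.042, 0.999, 0.0, 0.0]
wrist_force: [-0.8, -0.1, -1.2]
gripper_width: 0.023
```

drive_tool(
  moves=[
    [[0, 0.2, 0], [0, 0, 0]],
    [[0, 0.2, 0], [0, 0, 0]],
    [[0, 0, 0], [0, 0, 0]],
  ],
)

```text
clock: 14.82
tool_pos: [0.5417, 0.0884, 0.1513]
eef_rot: [-0.042, 0.999, 0.0, 0.0]
wrist_force: [-0.5, -0.8, -1.0]
gripper_width: 0.0231
```

drive_tool(
  moves=[
    [[0, 0.2, 0], [0, 0, 0]],
    [[0, 0.2, 0], [0, 0, 0]],
    [[0, 0, 0], [0, 0, 0]],
  ],
)

```text
clock: 15.07
tool_pos: [0.5417, 0.0888, 0.1514]
eef_rot: [-0.042, 0.999, 0.0, 0.0]
wrist_force: [-0.7, 0.2, -1.2]
gripper_width: 0.0228
```

drive_tool(
  moves=[
    [[0, 0.2, 0], [0, 0, 0]],
    [[0, 0.2, 0], [0, 0, 0]],
    [[0, 0, 0], [0, 0, 0]],
  ],
)

```text
clock: 15.32
tool_pos: [0.5416, 0.0892, 0.1513]
eef_rot: [-0.042, 0.999, 0.0, 0.0]
wrist_force: [-1.4, 0.3, -2.3]
gripper_width: 0.0232
```

```bash
python3 look.py wrist15 180 420 150 250
```

```text
t 15.37 fixTCP mm [-9.3070e+01 -5.0000e-02  1.5131e+02] tipz 14.1 F fix [ 0.97 -0.08 -1.3 ] M [-0.088  0.01   0.004] yawrod -1.4866 tilt [0.     0.0001] w 0.0227
k 3.3333333333333335
```

View pics/wrist15c.png

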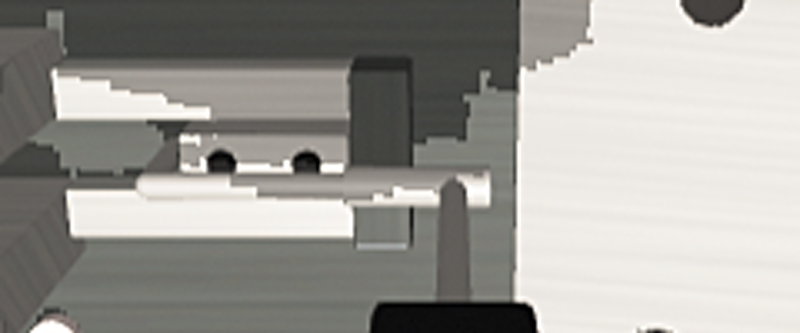

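drive_tool(
  moves=[
    [[0, 0.2, 0], [0, 0, 0]],
    [[0, 0.1, 0], [0, 0, 0]],
    [[0, 0, 0], [0, 0, 0]],
  ],
)

```text
clock: 15.62
tool_pos: [0.5416, 0.0895, 0.1514]
eef_rot: [-0.042, 0.999, 0.0, 0.0]
wrist_force: [0.9, -0.5, -1.9]
gripper_width: 0.0226
```

drive_tool(
  moves=[
    [[0, 0.2, 0], [0, 0, 0]],
    [[0, 0.1, 0], [0, 0, 0]],
    [[0, 0, 0], [0, 0, 0]],
  ],
)

```text
clock: 15.87
tool_pos: [0.5416, 0.0897, 0.1513]
eef_rot: [-0.042, 0.999, -0.0, 0.0]
wrist_force: [-0.2, -0.6, -1.6]
gripper_width: 0.0228
```

drive_tool(
  moves=[
    [[0, 0.2, 0], [0, 0, 0]],
    [[0, 0.1, 0], [0, 0, 0]],
    [[0, 0, 0], [0, 0, 0]],
  ],
)

```text
clock: 16.12
tool_pos: [0.5416, 0.0898, 0.1513]
eef_rot: [-0.042, 0.999, -0.0, 0.0]
wrist_force: [-0.3, -1.9, -2.0]
gripper_width: 0.0232
```

```bash
python3 -c "
from look import *
st()"
```

```text
t 16.12 fixTCP mm [-9.3650e+01 -1.0000e-02  1.5129e+02] tipz 14.1 F fix [ 1.83 -0.5  -1.96] M [-0.403 -0.088 -0.009] yawrod -1.4867 tilt [ 0.0002 -0.0005] w 0.0232
```

drive_tool(
  moves=[
    [[0, 0.15, 0], [0, 0, 0]],
    [[0, 0, 0], [0, 0, 0]],
    [[0, 0, 0], [0, 0, 0]],
  ],
)

```text
clock: 16.37
tool_pos: [0.5416, 0.0899, 0.1513]
eef_rot: [-0.042, 0.999, -0.0, 0.0]
wrist_force: [0.5, -1.8, -2.9]
gripper_width: 0.023
```

```bash
cat > avg.py <<'E'
from look import *
from rig import optics
import sys
n=int(sys.argv[1]); F=[];M=[]
for i in range(n):
    s=env.state(); F.append(s["wrist_force"]); M.append(s["moment"]); 
    if i<n-1: optics.snapshot("wrist")
print("F",np.mean(F,0).round(2),"sd",np.std(F,0).round(2),"M",np.mean(M,0).round(3),"sd",np.std(M,0).round(3)); st()
E
python3 avg.py 6
```

```text
F [ 0.45 -2.5  -2.37] sd [0.16 0.46 0.42] M [-0.637 -0.151  0.03 ] sd [0.032 0.029 0.026]
t 16.62 fixTCP mm [-9.3820e+01  1.0000e-02  1.5133e+02] tipz 14.1 F fix [ 2.78  0.27 -2.35] M [-0.692 -0.157 -0.006] yawrod -1.4867 tilt [ 0.0002 -0.0005] w 0.0226
```

drive_tool(
  moves=[
    [[0, 0.15, 0], [0, 0, 0]],
    [[0, 0.15, 0], [0, 0, 0]],
    [[0, 0, 0], [0, 0, 0]],
    [[0, 0, 0], [0, 0, 0]],
  ],
)

```text
clock: 16.95
tool_pos: [0.5416, 0.0901, 0.1513]
eef_rot: [-0.042, 0.999, -0.0, 0.0]
wrist_force: [0.6, -3.7, -1.6]
gripper_width: 0.0231
```

```bash
python3 avg.py 5
```

```text
F [ 0.72 -3.71 -2.17] sd [0.21 0.32 0.46] M [-1.106 -0.204  0.04 ] sd [0.048 0.023 0.016]
t 17.15 fixTCP mm [-9.4070e+01 -3.0000e-02  1.5134e+02] tipz 14.1 F fix [ 3.95  0.36 -2.58] M [-1.163 -0.214  0.044] yawrod -1.4867 tilt [ 0.0002 -0.0006] w 0.0228
```

drive_tool(
  moves=[
    [[0, 0.15, 0], [0, 0, 0]],
    [[0, 0.15, 0], [0, 0, 0]],
    [[0, 0, 0], [0, 0, 0]],
    [[0, 0, 0], [0, 0, 0]],
  ],
)

```text
clock: 17.48
tool_pos: [0.5415, 0.0904, 0.1513]
eef_rot: [-0.042, 0.999, -0.0, 0.0]
wrist_force: [1.1, -4.7, -1.9]
gripper_width: 0.0231
```

```bash
python3 avg.py 4
```

```text
F [ 0.95 -5.32 -1.83] sd [0.32 0.64 0.44] M [-1.376 -0.209  0.014] sd [0.028 0.005 0.022]
t 17.63 fixTCP mm [-9.4240e+01 -1.0000e-02  1.5133e+02] tipz 14.1 F fix [ 5.14  0.73 -1.76] M [-1.329 -0.214  0.01 ] yawrod -1.4867 tilt [ 0.0002 -0.0009] w 0.0231
```

drive_tool(
  moves=[
    [[0, 0.15, 0], [0, 0, 0]],
    [[0, 0.15, 0], [0, 0, 0]],
    [[0, 0, 0], [0, 0, 0]],
    [[0, 0, 0], [0, 0, 0]],
  ],
)

```text
clock: 17.97
tool_pos: [0.5415, 0.0905, 0.1513]
eef_rot: [-0.042, 0.999, -0.001, 0.0]
wrist_force: [1.0, -5.1, -3.0]
gripper_width: 0.0234
```

```bash
python3 avg.py 5
```

```text
F [ 1.1  -5.64 -2.38] sd [0.45 0.52 0.32] M [-1.494 -0.236  0.042] sd [0.029 0.017 0.032]
t 18.17 fixTCP mm [-9.4350e+01 -1.0000e-02  1.5132e+02] tipz 14.1 F fix [ 6.35  0.14 -2.01] M [-1.447 -0.231  0.076] yawrod -1.4868 tilt [ 0.0002 -0.0013] w 0.0229
```

drive_tool(
  moves=[
    [[0, 0.15, 0], [0, 0, 0]],
    [[0, 0.15, 0], [0, 0, 0]],
    [[0, 0.15, 0], [0, 0, 0]],
    [[0, 0, 0], [0, 0, 0]],
    [[0, 0, 0], [0, 0, 0]],
  ],
  newtons=120,
)

```text
clock: 18.58
tool_pos: [0.5415, 0.0906, 0.1513]
eef_rot: [-0.042, 0.999, -0.001, 0.0]
wrist_force: [1.3, -5.6, -1.5]
gripper_width: 0.0229
```

```bash
python3 avg.py 5
```

```text
F [ 1.19 -5.82 -1.94] sd [0.47 0.26 0.63] M [-1.647 -0.227  0.037] sd [0.024 0.028 0.018]
t 18.78 fixTCP mm [-9.4530e+01 -2.0000e-02  1.5132e+02] tipz 14.1 F fix [ 6.2   1.47 -0.99] M [-1.64  -0.201  0.028] yawrod -1.4869 tilt [ 0.0002 -0.002 ] w 0.0227
```

drive_tool(
  moves=[
    [[0, 0.15, 0], [0, 0, 0]],
    [[0, 0.15, 0], [0, 0, 0]],
    [[0, 0.15, 0], [0, 0, 0]],
    [[0, 0.15, 0], [0, 0, 0]],
    [[0, 0, 0], [0, 0, 0]],
    [[0, 0, 0], [0, 0, 0]],
  ],
)

```text
clock: 19.28
tool_pos: [0.5415, 0.0909, 0.1513]
eef_rot: [-0.042, 0.999, -0.001, 0.0]
wrist_force: [0.6, -6.3, -3.2]
gripper_width: 0.0227
```

```bash
python3 avg.py 8; python3 look.py wrist16 180 420 150 300
```

```text
F [ 0.62 -6.81 -2.32] sd [0.36 0.51 0.53] M [-1.858 -0.282  0.029] sd [0.032 0.02  0.021]
t 19.63 fixTCP mm [-94.7   -0.   151.29] tipz 14.1 F fix [ 6.76  0.25 -1.8 ] M [-1.844 -0.327  0.038] yawrod -1.4871 tilt [ 0.0003 -0.0029] w 0.0228
t 19.68 fixTCP mm [-9.4710e+01 -1.0000e-02  1.5128e+02] tipz 14.1 F fix [ 5.52  0.51 -1.49] M [-1.842 -0.281 -0.019] yawrod -1.4871 tilt [ 0.0003 -0.0029] w 0.0226
k 3.3333333333333335
```

View pics/wrist16c.png

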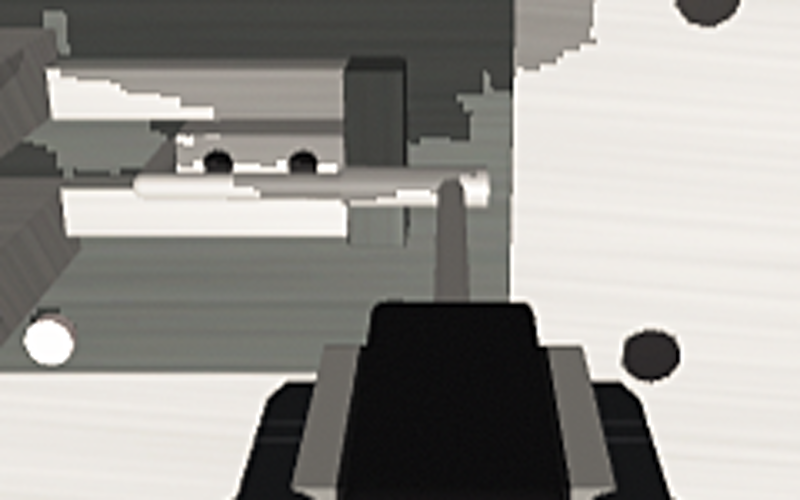

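drive_tool(
  moves=[
    [[0, 0, 0], [0, 0, 0]],
    [[0, 0, 0], [0, 0, 0]],
    [[0, 0, 0], [0, 0, 0]],
    [[0, 0, 0], [0, 0, 0]],
    [[0, 0, 0], [0, 0, 0]],
    [[0, 0, 0], [0, 0, 0]],
    [[0, 0, 0], [0, 0, 0]],
    [[0, 0, 0], [0, 0, 0]],
  ],
)

```text
clock: 20.35
tool_pos: [0.5415, 0.0908, 0.1513]
eef_rot: [-0.042, 0.999, -0.001, 0.0]
wrist_force: [1.0, -7.1, -2.6]
gripper_width: 0.0226
```

drive_tool(
  moves=[
    [[0, -0.5, 0], [0, 0, 0]],
    [[0, -0.5, 0], [0, 0, 0]],
    [[0, -0.5, 0], [0, 0, 0]],
    [[0, -0.5, 0], [0, 0, 0]],
    [[0, -0.5, 0], [0, 0, 0]],
    [[0, -1, 0], [0, 0, 0]],
    [[0, -1, 0], [0, 0, 0]],
    [[0, -1, 0], [0, 0, 0]],
    [[0, -1, 0], [0, 0, 0]],
    [[0, -1, 0], [0, 0, 0]],
    [[0, 0, 0], [0, 0, 0]],
  ],
)

```text
clock: 21.27
tool_pos: [0.5419, 0.0849, 0.1513]
eef_rot: [-0.042, 0.999, 0.0, -0.0]
wrist_force: [0.1, -0.3, -1.9]
gripper_width: 0.0224
```

```bash
python3 look.py wrist17 180 420 150 300
```

```text
t 21.32 fixTCP mm [-8.874e+01 -8.000e-02  1.513e+02] tipz 14.1 F fix [-0.11  0.49 -1.03] M [ 0.034 -0.019 -0.049] yawrod -1.4866 tilt [-0.0001  0.0007] w 0.0226
k 3.3333333333333335
```

View pics/wrist17c.png

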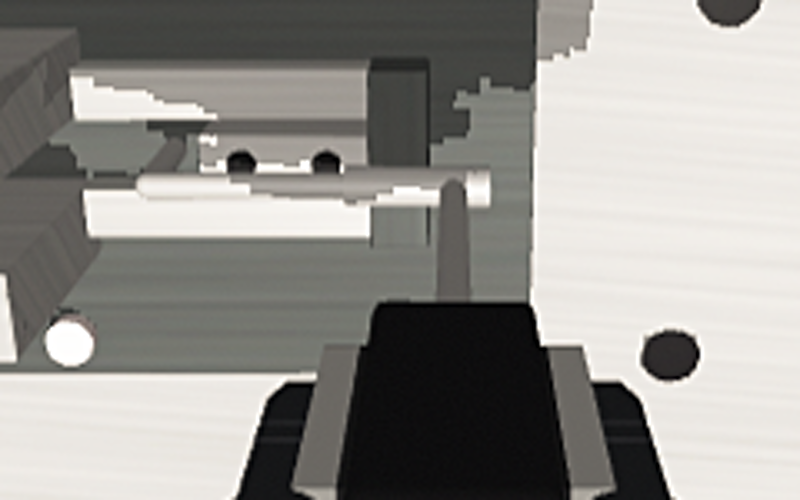

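drive_tool(
  moves=[
    [[0, 0, -8], [0, 0, 0]],
    [[0, 0, -14], [0, 0, 0]],
    [[0, 0, -20], [0, 0, 0]],
    [[0, 0, -24], [0, 0, 0]],
    [[0, 0, -24], [0, 0, 0]],
    [[0, 0, -16], [0, 0, 0]],
    [[0, 0, 0], [0, 0, -0.063]],
    [[0, 0, 0], [0, 0, -0.063]],
    [[0, 0, 0], [0, 0, 0]],
  ],
)

```text
clock: 22.07
tool_pos: [0.5422, 0.0848, 0.2587]
eef_rot: [-0.105, 0.994, 0.0, 0.001]
wrist_force: [0.0, 0.2, -1.5]
gripper_width: 0.0225
```

drive_tool(
  moves=[
    [[2.2, 11.8, 0], [0, 0, 0]],
    [[4, 21, 0], [0, 0, 0]],
    [[4, 21, 0], [0, 0, 0]],
    [[4, 21, 0], [0, 0, 0]],
    [[4, 21, 0], [0, 0, 0]],
    [[4, 21, 0], [0, 0, 0]],
    [[0, 0, 0], [0, 0, 0]],
    [[0, 0, 0], [0, 0, 0]],
  ],
)

```text
clock: 22.73
tool_pos: [0.495, 0.1957, 0.2573]
eef_rot: [-0.106, 0.994, 0.0, -0.0]
wrist_force: [0.5, -0.5, -1.8]
gripper_width: 0.0229
```

```bash
python3 look.py wrist18 160 480 90 330; python3 -c "
from rig import env; print(env.state()['tool_pos'])"
```

```text
t 22.78 fixTCP mm [-202.22  -37.14  257.2 ] tipz 120.0 F fix [ 0.35 -0.27 -1.83] M [-0.052 -0.031 -0.031] yawrod -1.3601 tilt [-0.0003 -0.0003] w 0.0228
k 2.5
[0.49540936 0.19481836 0.25720101]
```

View pics/wrist18.png

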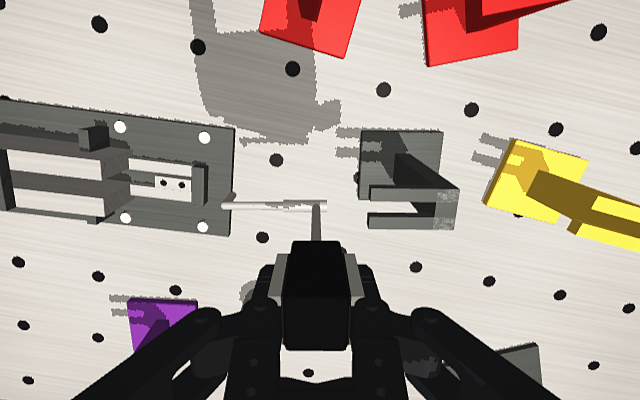

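```bash
python3 - <<'E'
from h import *
w=load("wrist18"); c=w["color"][170:245,340:480,::-1]; cv2.imwrite("pics/c11.png",cv2.resize(c,None,fx=5.5,fy=5.5,interpolation=cv2.INTER_CUBIC))
E
```

```text
(no output)
```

View pics/c11.png

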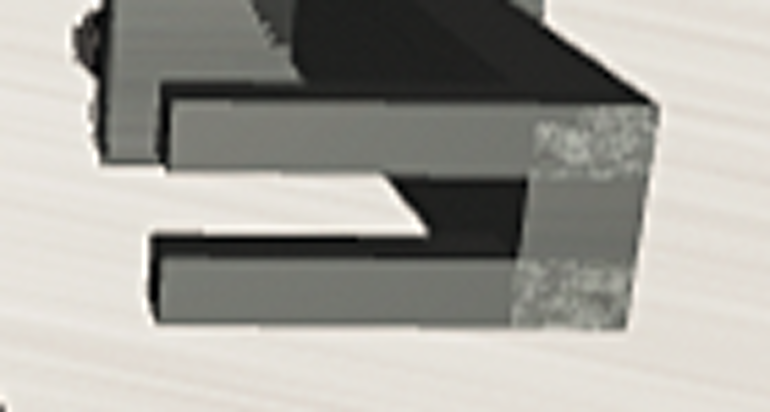

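```bash
python3 - <<'E'
from h import *
w=load("wrist18"); f=lambda u:np.array(u)/5.5+[340,170]
L=[((20,-16,150),(172,99)),((20,-6,150),(168,172)),((20,6,150),(162,258)),((20,16,150),(155,324)),((-28,-6,150),(530,175)),((-28,6,150),(519,258)),((-44,-16,150),(658,103)),((-44,16,150),(627,328))]
P=np.array([l[0] for l in L])/1e3; uv=np.array([f(l[1]) for l in L])
x,r,_=fit([(w,P,uv)],[.484,.254,-1.38]); print("fork",x); print(r.round(1).tolist())
# x,y,z free check
g=lambda p: (proj(w,W(p[:3],P+[0,0,p[3]]))-uv).ravel()
q=least_squares(g,[*x,0]); print(q.x, np.abs(q.fun).max())
tcp=np.array([.4954,.1952]); ty=np.array([-.2092,.9779]); tx=np.array([-.9779,-.2092])
d=x[:2]-tcp; print("to fork centre: tool x,y mm",d@tx*1e3,d@ty*1e3)
fx=np.array([np.cos(x[2]),np.sin(x[2])]); print("fork -x in tool",-fx@tx,-fx@ty)
E
```

```text
fork [ 0.48439044  0.25399874 -1.3666598 ]
[[-0.2, 0.0], [-0.3, -0.0], [-0.2, -0.3], [0.2, 0.2], [-0.0, -0.1], [-0.1, 0.2], [0.8, -0.1], [0.0, 0.1]]
[ 4.84739245e-01  2.54411307e-01 -1.36610013e+00 -1.16902049e-03] 0.4822433506841435
to fork centre: tool x,y mm -1.5344468112904792 59.802486430865216
fork -x in tool -0.006614708888711834 1.0000046478023579
```

drive_tool(
  moves=[
    [[-1, 0, 12], [0, 0, 0]],
    [[0, 0, 16], [0, 0, 0]],
    [[0, 0, 16], [0, 0, 0]],
    [[0, 0, 16], [0, 0, 0]],
    [[0, 0, 10], [0, 0, 0]],
    [[0, 0, 3], [0, 0, 0]],
    [[0, 0, 0], [0, 0, 0]],
    [[0, 0, 0], [0, 0, 0]],
  ],
)

```text
clock: 23.45
tool_pos: [0.4973, 0.1942, 0.1847]
eef_rot: [-0.105, 0.995, 0.0, 0.0]
wrist_force: [-0.2, -0.2, -1.3]
gripper_width: 0.0225
```

```bash
python3 look.py wrist19 160 500 130 330; python3 -c "
from rig import env; print(env.state()['tool_pos'])"
```

```text
t 23.5 fixTCP mm [-201.62  -35.03  185.34] tipz 48.1 F fix [-0.91  0.02 -1.3 ] M [-0.026 -0.08  -0.015] yawrod -1.3611 tilt [0.0019 0.0006] w 0.0227
k 2.3529411764705883
[0.49755508 0.19440501 0.18534104]
```

View pics/wrist19c.png

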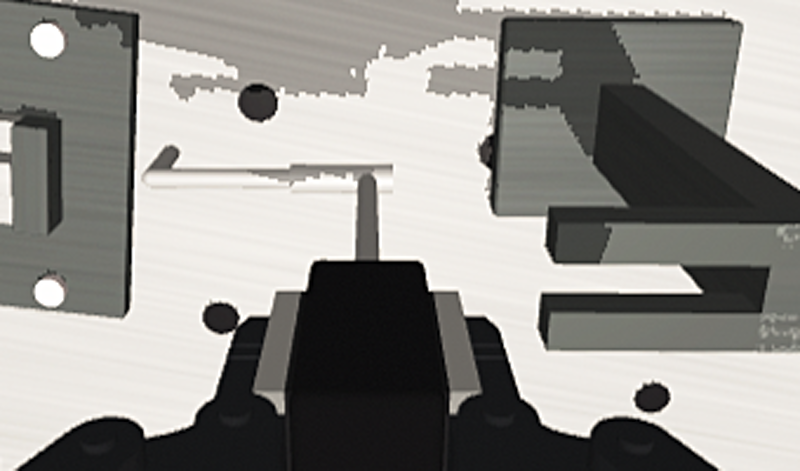

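drive_tool(
  moves=[
    [[0.4, 6, 0], [0, 0, 0]],
    [[0, 8, 0], [0, 0, 0]],
    [[0, 8, 0], [0, 0, 0]],
    [[0, 8, 0], [0, 0, 0]],
    [[0, 0, 0], [0, 0, 0]],
    [[0, 0, 0], [0, 0, 0]],
  ],
)

```text
clock: 24.0
tool_pos: [0.49, 0.2245, 0.1844]
eef_rot: [-0.106, 0.994, -0.0, 0.0]
wrist_force: [0.3, -0.0, -1.7]
gripper_width: 0.0228
```

```bash
python3 look.py wrist20 160 500 130 330; python3 -c "
from rig import env; import numpy as np
p=env.state()['tool_pos']; d=np.array([.4845,.2542])-p[:2]; print(p,'along',d@[-.203,.979],'fork y',d@[.979,.203])"
```

```text
t 24.05 fixTCP mm [-231.83  -39.96  184.33] tipz 47.1 F fix [-0.07 -0.04 -1.66] M [-0.007  0.003  0.045] yawrod -1.3596 tilt [ 0.0001 -0.0003] w 0.0226
k 2.3529411764705883
[0.49009299 0.22408656 0.18433495] along 0.030616431100959938 fork y 0.0006374953285475275
```

View pics/wrist20c.png

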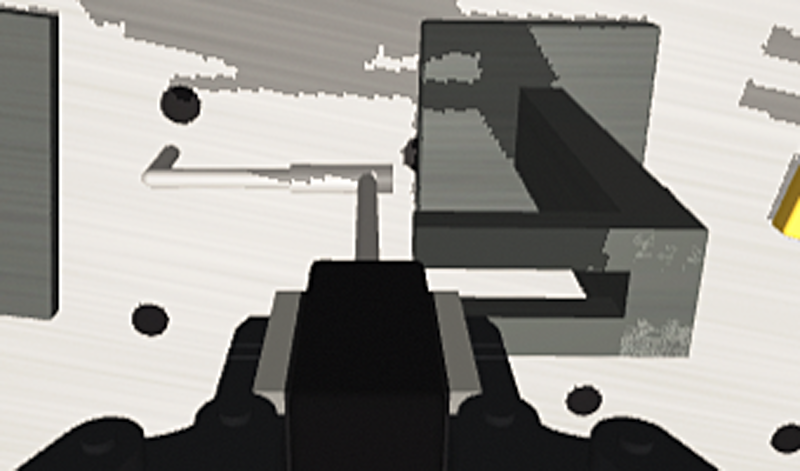

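drive_tool(
  moves=[
    [[-0.6, 4, 0], [0, 0, 0]],
    [[0, 6, 0], [0, 0, 0]],
    [[0, 6, 0], [0, 0, 0]],
    [[0, 6, 0], [0, 0, 0]],
    [[0, 5, 0], [0, 0, 0]],
    [[0, 3.5, 0], [0, 0, 0]],
    [[0, 0, 0], [0, 0, 0]],
    [[0, 0, 0], [0, 0, 0]],
  ],
)

```text
clock: 24.72
tool_pos: [0.4844, 0.2539, 0.1843]
eef_rot: [-0.105, 0.994, -0.0, 0.0]
wrist_force: [-0.1, -0.1, -1.9]
gripper_width: 0.0225
```

drive_tool(
  moves=[
    [[0, 0, 2], [0, 0, 0]],
    [[0, 0, 2], [0, 0, 0]],
    [[0, 0, 1.5], [0, 0, 0]],
    [[0, 0, 0.5], [0, 0, 0]],
    [[0, 0, 0], [0, 0, 0]],
    [[0, 0, 0], [0, 0, 0]],
  ],
)

```text
clock: 25.22
tool_pos: [0.4845, 0.2536, 0.1783]
eef_rot: [-0.105, 0.994, 0.0, -0.0]
wrist_force: [-1.2, -1.0, -2.0]
gripper_width: 0.023
```

```bash
python3 look.py wrist21 160 500 130 330; python3 -c "
from rig import env; import numpy as np
p=env.state()['tool_pos']; d=np.array([.4845,.2542])-p[:2]; print(p,'along',d@[-.203,.979],'fork y',d@[.979,.203])"
```

```text
t 25.27 fixTCP mm [-261.72  -43.04  178.35] tipz 41.2 F fix [ 0.58  0.86 -1.1 ] M [-0.019  0.003 -0.013] yawrod -1.3608 tilt [0.0001 0.0001] w 0.0232
k 2.3529411764705883
[0.48449526 0.25360473 0.17835493] along 0.0005818022052891563 fork y 0.0001254826693623593
```

View pics/wrist21c.png

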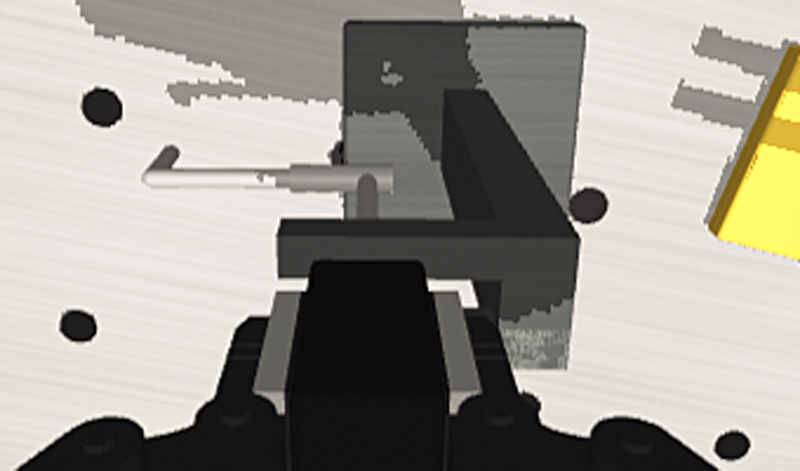

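drive_tool(
  moves=[
    [[0, 0, 0.4], [0, 0, 0]],
    [[0, 0, 0.3], [0, 0, 0]],
    [[0, 0, 0.3], [0, 0, 0]],
    [[0, 0, 0], [0, 0, 0]],
    [[0, 0, 0], [0, 0, 0]],
  ],
)

```text
clock: 25.68
tool_pos: [0.4844, 0.2537, 0.1773]
eef_rot: [-0.105, 0.994, 0.0, 0.0]
wrist_force: [0.1, 0.1, -1.7]
gripper_width: 0.0227
```

drive_tool(
  moves=[
    [[0, 0, 0.3], [0, 0, 0]],
    [[0, 0, 0.2], [0, 0, 0]],
    [[0, 0, 0], [0, 0, 0]],
    [[0, 0, 0], [0, 0, 0]],
  ],
)

```text
clock: 26.02
tool_pos: [0.4844, 0.2537, 0.1772]
eef_rot: [-0.105, 0.994, 0.0, 0.0]
wrist_force: [-1.8, -0.2, 1.9]
gripper_width: 0.0226
```

drive_tool(
  moves=[
    [[0, 0, 0], [0, 0, 0]],
    [[0, 0, 0], [0, 0, 0]],
    [[0, 0, 0], [0, 0, 0]],
    [[0, 0, 0], [0, 0, 0]],
    [[0, 0, 0], [0, 0, 0]],
    [[0, 0, 0], [0, 0, 0]],
    [[0, 0, 0], [0, 0, 0]],
    [[0, 0, 0], [0, 0, 0]],
    [[0, 0, 0], [0, 0, 0]],
    [[0, 0, 0], [0, 0, 0]],
  ],
  claw=0,
)

```text
clock: 26.85
tool_pos: [0.4844, 0.2537, 0.1768]
eef_rot: [-0.105, 0.994, 0.0, 0.0]
wrist_force: [-0.0, 0.7, 0.3]
gripper_width: 0.0853
```

drive_tool(
  moves=[
    [[0, 0, -10], [0, 0, 0]],
    [[0, 0, -15], [0, 0, 0]],
    [[0, 0, -20], [0, 0, 0]],
    [[0, 0, -20], [0, 0, 0]],
    [[0, 0, -20], [0, 0, 0]],
    [[0, 0, -20], [0, 0, 0]],
    [[0, 0, -15], [0, 0, 0]],
    [[0, 0, 0], [0, 0, 0]],
    [[0, 0, 0], [0, 0, 0]],
  ],
)

```text
clock: 27.6
tool_pos: [0.4848, 0.2539, 0.2983]
eef_rot: [-0.105, 0.994, 0.0, 0.002]
wrist_force: [0.0, -0.9, -0.4]
gripper_width: 0.0858
```

```bash
python3 look.py wrist22 0 640 0 400; python3 - <<'E'
from h import *
t=snap("top","top22"); c=snap("scene","scene22")
cv2.imwrite("pics/c22.png",cv2.resize(c["color"][110:270,215:445,::-1],None,fx=3.4,fy=3.4,interpolation=cv2.INTER_CUBIC))
cv2.imwrite("pics/c23.png",cv2.resize(t["color"][120:250,195:415,::-1],None,fx=3.6,fy=3.6,interpolation=cv2.INTER_CUBIC))
E
```

```text
t 27.65 fixTCP mm [-261.76  -43.18  296.69] tipz 159.5 F fix [ 0.44  0.67 -0.52] M [-0.049  0.037  0.029] yawrod -1.3606 tilt [0.     0.0001] w 0.0857
k 1.25
```

View pics/wrist22.png

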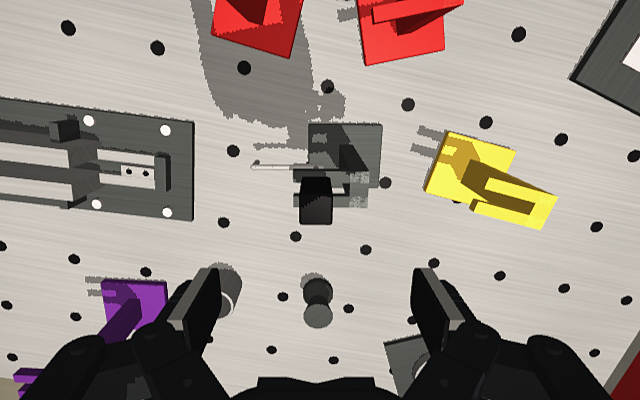

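View pics/c22.png

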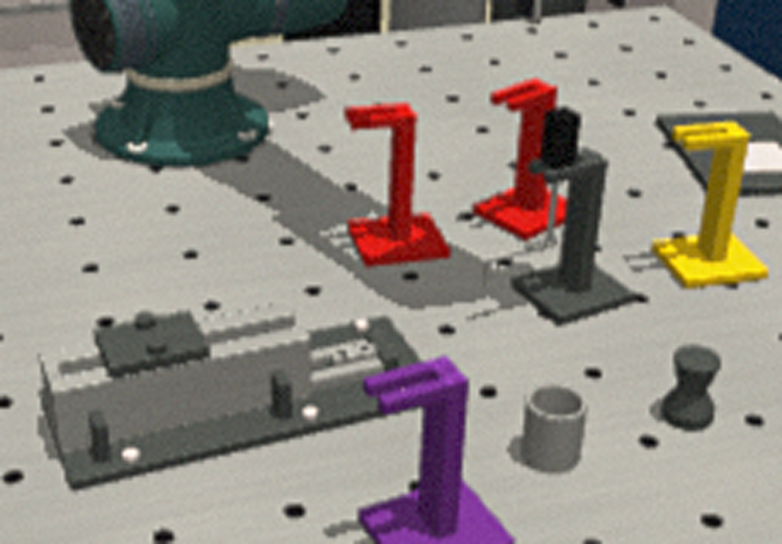

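View pics/c23.png

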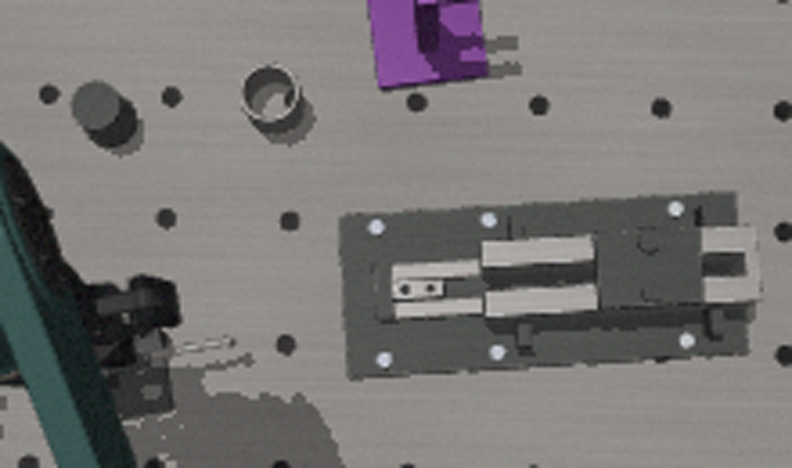

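The rod hangs upright in the dark fork (wrist 316,200). The key lies between the rails with its end against the stop (wrist 122–155,172). The bystanders are where they were, so I'm handing in.

```bash
python3 -c "
from rig import env
s=env.state(); print(s['clock'],abs(s['dq']).max()); print(env.hand_in())"
```

```text
27.75 0.005484710770966943
the job is handed in; nothing more can be done
None
```

The key is home against the stop and the rod hangs back in its dark fork. I handed the job in at 27.8 s. No verdict is reported, so this rests on my own checks.

**What I did:** I took the rod from the fork, lowered it into the gap in front of the strap, passed its toe over the key and dropped it behind. I then drew the key out and pulled it onto the stop in small steps.

**The pull:** The wrist force averaged about 6.8 N, and I held it for a little over a second. No reading went above about 7.1 N, with noise of about 0.5 N. The moment reading was consistent with that.

**Last checks:**
- **Key:** it lies flat between the rails with its end flush on the stop in the wrist and top views.
- **Rod:** it stands upright with its handle on the prongs. The gripper let go within about 1 mm of the fork centre I had measured.
- **Bystanders and gripper:** the tube and nozzle look unmoved. The cup is outside the last enlarged views, but the arm never went near it. The gripper is open and clear, and the fingers were never near the key.

**What disagreed or was less certain:**
- **Camera mismatch:** the top camera's fixture position was 3 to 4 mm off the wrist camera's. I used the wrist view, which agreed with the rod and the gap edges to within 1 mm.
- **Grip:** the pull rose less per step near the end, probably from the rod yielding slightly in the grip. I raised the grip from 100 to 120 N.

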